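# Flip the full lens tray's marker to passed

## Robot

A 7-joint arm with a two-finger parallel gripper is mounted at the origin on the work surface. World frame = base frame: x ahead of the robot, y to its left, z up, the work surface at z = 0. Lengths are in m, angles in rad, forces in N, time in s.
With the tool pointing down it reaches from about 0.425 to 0.875 m from the base axis. Payload 8.4 kg.
Tool frame: the origin (TCP) lies between the finger pads; the fingertips stand ahead of it and the grasp point (between the pads) lies 2 mm behind it (bot.nose_length is the z of the fingertips in the tool frame, in m); z points along the fingers, y is the direction in which the jaws open and shut (so a half turn about z gives the same grasp; the last joint's range is limited). The gripper opens to 85 mm and grips with 20 to 120 N. Pads are 22 mm wide; open, the fingers measure 114 mm over their backs; the gripper's body (76 mm by 85 mm) begins 54 mm behind the grasp point. The pads swing forward as they close: fully open they stand 13 mm farther back than shut.
Start: joints at [-1.4, 0.333, 0.04, 1.465, -0.013, 1.343, -0.059], TCP at [0.173, 0.626, 0.21] pointing down, gripper open.
Joint ranges: [-2.58, 2.58], [-0.38, 2.09], [-1.3, 1.39], [0.25, 2.4], [-1.5, 4.64], [0.08, 2.09], [-2.65, 2.65]. Speed limits (rad/s): [2.22, 2.22, 2.79, 2.79, 3.14, 3.14, 3.14].

## Interface

Orientations are given as a unit quaternion [w, x, y, z].
In Python, from bench import bot, optics, close_job gives the robot as it stands. The module is installed in compiled form; this text tells all that it offers.
- The arm moves only by the tool drive_tool, never from a script. Its argument "rows" is text: rows parted by semicolons, each of 7 numbers parted by spaces: the turn, a rotation vector about the tool's x, y, z in rad, then the shift along the tool's x, y, z in m, then the finger opening in m, from 0 to 0.0854. A call has exactly 10 rows; each row shifts and turns the commanded pose from where the row before left it, along the tool's axes as they then stand; what a row does not reach is not made up. A row lasts 1/10 s, in which the tool goes at most 50 mm and 8.59 degrees, less where a joint would pass 70% of its speed; a pose out of reach is approached as far as the arm can. A call with a gripper value outside its range is refused whole. The fingers move at their own pace and stop on an object; "newtons" is the grip in N (left out, the last holds). Time passes only in rows, so rows that do not move let the fingers close, or fill a call up. It gives the time, the measured TCP pose, the force and the opening at its end, in the units of the state.
- bot.read_state(): the state, without advancing time (a new reading comes with each control period).
- optics.camera(name): name is "scene" or "top" or "wrist"; returns (picture, depth): 480x640x3 uint8, red, green, blue; 480x640 float32, m along the optical axis (not along the pixel's ray), 0 where there is no reading.
- optics.camera_model(name): a dict with "fx", "fy", "cx", "cy" (pixels), "R" (3x3) and "t" (3): a world point X has camera coordinates R X + t; the wrist camera has in their place "T_tool_cam" (4x4, takes a point from camera to tool coordinates, whose origin is the TCP and whose axes are the flange's). Camera axes: x right, y down, z forward; pixel columns grow to the right and rows downward; lengths in m; the calibration is good to about 2 mm. The wrist camera is an equidistant fisheye: a pixel r from the principal point sees the ray r / f radians off the axis. A picture is of the moment at which its call begins: read the wrist's pose just before it. camera_model takes no time and is no camera call.
- close_job(): hands the job in, once; it reports no verdict.
The state is a dict: "time": time; "qpos": joint angles; "dq": joint speeds; "tau": joint torques, N m; "tcp_pos": TCP position; "ee_rot": TCP orientation; "force": force on the tool from outside, world axes, zero at the start; "wrist_torque": the same for the moment, N m; "opening": finger opening in m.
Only numpy, scipy, OpenCV 4.12 (cv2) and the standard library are available. Lean on these libraries where they do the work, as an engineer would, in place of code of your own. Each camera call takes 0.05 s, during which the arm holds its last target.

## Task

Two blue lens trays lie on the inspection bench, each with a flip marker standing on the robot's side of it and showing red. Mark the full tray as passed: with the fingertips, gently push its marker's blade up and over the hinge until it lies flat on the other side with its green face up, without pinching the blade or lifting or shifting the marker's stand. Leave the part-filled tray's marker red and everything else on the bench where it is.

Things in the scene. Friction and masses are not known exactly. Their poses are not given: they have to be found in the camera images.
- marker_full_flag (a joint): hinge of the flip marker on the robot's side of the FULL tray. 0 = blade level, red face up; grows as the free end swings up and over; 1.57 upright; 3.14 = level on the opposite side, green face up (end stop). Starts at 0 to 0.12. Friction hinge (0.024 N m, blade 36 g): the blade stays at any angle it is left at and does not fall by itself.
- marker_full_pivot (a point): on that marker's hinge axis, mid-width of the blade, 65 mm above the bench; fixed to the stand. y = hinge axis, z up; at joint 0 the blade reaches along +x, at 3.14 along -x. Stand: loose, about 1.1 kg; grey foot 172 (x) by 92 (y) by 10 mm; hinge cheeks at y = +-37 mm, 20 mm wide in x, up to 8 mm above the axis; rubber-tipped posts at x = +-52 mm under the blade.
- marker_full_red: red shell of that blade: red face and inner half of the thumb plate. Origin on the hinge axis, x to the free end, z out of the red face. Blade: 60 mm wide, 6 mm thick, axis in its mid-plane. Black thumb plate square across its end: 34 mm wide, 78.5 to 83.5 mm from the axis, 24 mm above and 24 mm below the mid-plane; pushing its upper part towards the hinge swings the blade up.
- marker_full_green: green shell of that blade: green face (3 mm layer) and the outer half of the thumb plate. Origin and axes as the red shell; -z points out of the green face.
- marker_part_flag (a joint): hinge of the identical flip marker in front of the PART-FILLED tray (same meaning of values); it starts red face up and stays so.
- marker_part_pivot (a point): point on the hinge axis of the part-filled tray's marker, 65 mm above the bench, as for the other marker.
- tray_full: blue lens tray, 190 by 260 mm, about 28 mm high with its lenses, all 20 pockets (4 by 5) holding a pale 33 mm lens; origin at the centre of its underside. Its marker stands before its long side that faces the robot (-x side), about 235 mm from the tray's centre.
- tray_part: the same blue tray with only 7 of the 20 pockets filled, the rest dark and empty; origin at the centre of its underside; its own marker stands before it in the same way.
- wash_bottle: white plastic bottle with a blue cap, 60 mm diameter, 160 mm high, left of the trays; origin at the centre of its underside.
- blower: black rubber dust blower standing on its base, bulb 58 mm diameter, nozzle up, 120 mm high, at the left; origin at the centre of its underside.
- loupe: black eye loupe, 37 mm diameter, 38 mm high, at the right; origin at the centre of its underside.
- lens_jar: amber glass jar with a white lid, 68 mm diameter, 75 mm high, right of the trays; origin at the centre of its underside.

How it is judged:
By the outcome, as a careful person would: the job done as asked, in the order asked, and still so for the second after the job is handed in, with the robot touching nothing.
It also fails if it takes over 51 s, if anything falls off the work surface, if the arm or the gripper's body presses on something with over 40 N, if the wrist force passes 120 N, or if a joint passes its speed limit or range.

## Working session

There is one attempt and no reset: what is moved stays moved. The work goes in short steps, Python scripts to look and compute and a tool call to move; the robot and the scene stay as the last step left them, time stands still between calls to the robot, and variables do not carry over. Pictures are saved under pics/ and viewed, and the job is handed in when it is done.

Besides the shell and the picture viewer there is one more tool, called after "Emit:" in YAML: its name, and indented under it one key for each argument. drive_tool: Moves the arm, as the interface text tells. Its arguments: {"type":"object","properties":{"rows":{"type":"string"},"newtons":{"type":"number"}},"required":["rows"]}

```bash
mkdir -p pics; cat > h.py <<'E'
import numpy as np, cv2
from bench import bot, optics, close_job
def save(n,im): cv2.imwrite(f'pics/{n}.png', im[...,::-1])
E
python3 - <<'E'
from h import *
s=bot.read_state(); print(s); print(bot.nose_length)
for c in ['scene','top']:
    p,d=optics.camera(c); save(c+'0',p); np.savez(f'{c}0.npz',p=p,d=d); print(c,optics.camera_model(c))
print(optics.camera_model('wrist'))
E
```

```text
{'time': 0.0, 'qpos': array([-1.40021098,  0.33390747,  0.03987952,  1.46628733, -0.01342135,
        1.34330804, -0.05851913]), 'dq': array([-0.00032173, -0.0007879 , -0.0009915 , -0.00083243,  0.00036118,
       -0.00013869,  0.00239209]), 'tau': array([-5.23495091e-04, -6.58577442e+01,  1.36482898e+00, -4.05560660e+01,
        1.67137699e-02,  1.28989667e-02,  7.32734151e-06]), 'tcp_pos': array([0.17313365, 0.62599723, 0.20931573]), 'ee_rot': array([-6.45513049e-05,  1.34507109e-01,  9.90912288e-01, -8.19497118e-04]), 'force': array([0.31775009, 0.662433  , 0.17985693]), 'wrist_torque': array([-0.00921068,  0.00115252, -0.0164484 ]), 'opening': 0.08537556368256172}
0.017
scene {'fx': 438.7527260678342, 'fy': 438.7527260678342, 'cx': 316.4096500970033, 'cy': 235.88943915146677, 'R': array([[-0.43134201,  0.90207811,  0.01411253],
       [ 0.73557714,  0.36069812, -0.57343103],
       [-0.52236994, -0.23696403, -0.81913228]]), 't': array([ 0.27415598, -0.39194133,  1.33436133])}
top {'fx': 447.1664718874088, 'fy': 447.1664718874088, 'cx': 322.1494954570142, 'cy': 235.0056789273829, 'R': array([[ 0.02504277, -0.9995475 , -0.01666288],
       [-0.98329797, -0.02162308, -0.18071401],
       [ 0.18027193,  0.02091016, -0.98339453]]), 't': array([-0.00965031,  0.60807166,  1.17649616])}
{'fx': 371.64829954431775, 'fy': 371.64829954431775, 'cx': 316.13692735011364, 'cy': 236.41405849600528, 'T_tool_cam': array([[ 1.28660965e-03, -9.48381169e-01, -3.17130103e-01,
         8.05972582e-02],
       [ 9.99999093e-01,  1.34681336e-03,  2.93761122e-05,
         3.80258362e-04],
       [ 3.99255309e-04, -3.17129853e-01,  9.48382042e-01,
        -1.62852733e-01],
       [ 0.00000000e+00,  0.00000000e+00,  0.00000000e+00,
         1.00000000e+00]])}
```

View pics/scene0.png

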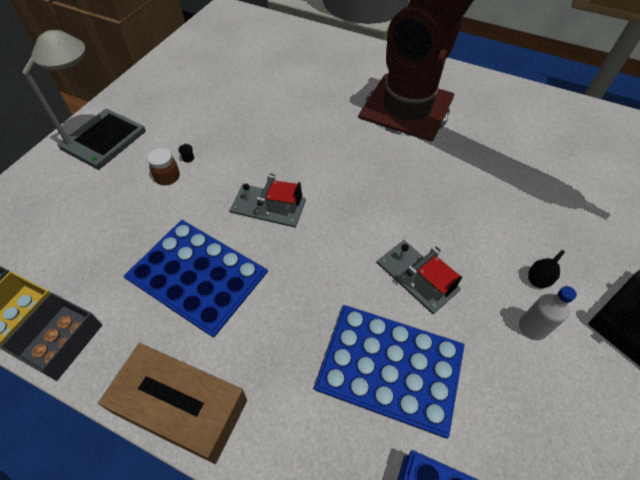

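View pics/top0.png

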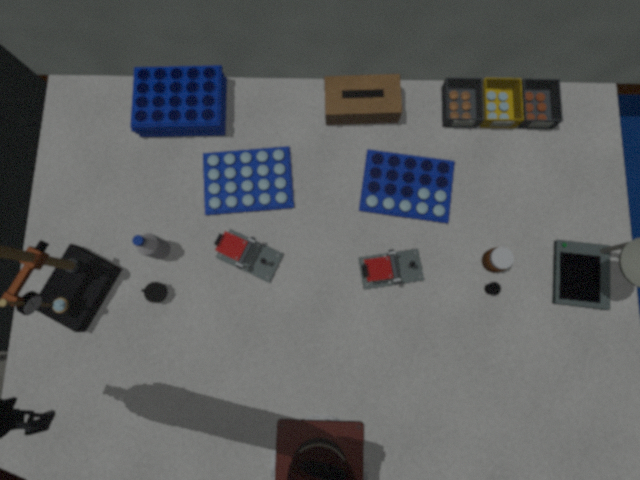

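The full tray is the left one (top view about (248,180)). Its marker has its red blade at top (232,246), its thumb plate at (220,240), and its foot reaching to (270,265). Next I measure the marker.

```bash
cat >> h.py <<'E'
M={c:optics.camera_model(c) for c in ['scene','top']}
def ray(c,u,v):
    m=M[c]; d=np.array([(u-m['cx'])/m['fx'],(v-m['cy'])/m['fy'],1.]); R=m['R']
    return -R.T@m['t'], R.T@d
def onz(c,u,v,z):
    o,d=ray(c,u,v); return o+d*(z-o[2])/d[2]
def tri(a,b):
    (o1,d1),(o2,d2)=ray('scene',*a),ray('top',*b)
    A=np.stack([d1,-d2],1); s=np.linalg.lstsq(A,o2-o1,rcond=None)[0]
    p,q=o1+s[0]*d1,o2+s[1]*d2; return (p+q)/2, np.linalg.norm(p-q)
def redcomps(p):
    hsv=cv2.cvtColor(p,cv2.COLOR_RGB2HSV)
    m=(((hsv[...,0]<6)|(hsv[...,0]>174))&(hsv[...,1]>200)&(hsv[...,2]>110)).astype(np.uint8)
    n,l,st,ce=cv2.connectedComponentsWithStats(m)
    return [(l==i,st[i],ce[i]) for i in range(1,n) if st[i][4]>60]
E
python3 - <<'E'
from h import *
for c,roi in [('scene',(360,220,480,330)),('top',(200,215,300,295))]:
    f=np.load(c+'0.npz'); p,d=f['p'],f['d']
    for m,st,ce in redcomps(p):
        cn,_=cv2.findContours(m.astype(np.uint8),0,2)
        r=cv2.minAreaRect(cn[0]); b=cv2.boxPoints(r)
        print(c,st,ce,d[m].mean(),b.round(1).tolist())
        ys,xs=np.nonzero(m)
        mo=M[c]; dd=d[m]; X=np.stack([(xs-mo['cx'])/mo['fx']*dd,(ys-mo['cy'])/mo['fy']*dd,dd],1)
        W=(X-mo['t'])@mo['R']; print('  depth pts',W.mean(0),W.std(0), 'plane',[onz(c,*q,.068).round(3).tolist() for q in b])
    x0,y0,x1,y1=roi
    save(c+'z',cv2.resize(p[y0:y1,x0:x1],None,fx=6,fy=6,interpolation=cv2.INTER_CUBIC))
E
```

```text
scene [267 183  29  19 405] [281.90864198 191.74567901] 1.0349364 [[266.3999938964844, 198.39999389648438], [268.6000061035156, 181.10000610351562], [295.79998779296875, 184.5], [293.6000061035156, 201.8000030517578]]
  depth pts [ 0.52146429 -0.14607458  0.07525299] [0.03244819 0.02499367 0.03933181] plane [[0.55, -0.172, 0.068], [0.5, -0.194, 0.068], [0.481, -0.13, 0.068], [0.531, -0.11, 0.068]]
scene [421 258  38  35 651] [438.39477727 273.91551459] 0.91687715 [[418.20001220703125, 271.29998779296875], [433.0, 254.0], [458.29998779296875, 275.70001220703125], [443.5, 293.0]]
  depth pts [0.57307162 0.25143356 0.07147574] [0.03380063 0.01716664 0.04403853] plane [[0.583, 0.212, 0.068], [0.528, 0.227, 0.068], [0.557, 0.291, 0.068], [0.61, 0.274, 0.068]]
```

```bash
python3 -c "
import cv2
for c in 'scene','top': print(cv2.imread(f'pics/{c}z.png').shape)"
```

```text
(660, 720, 3)
(480, 600, 3)
```

View pics/scenez.png

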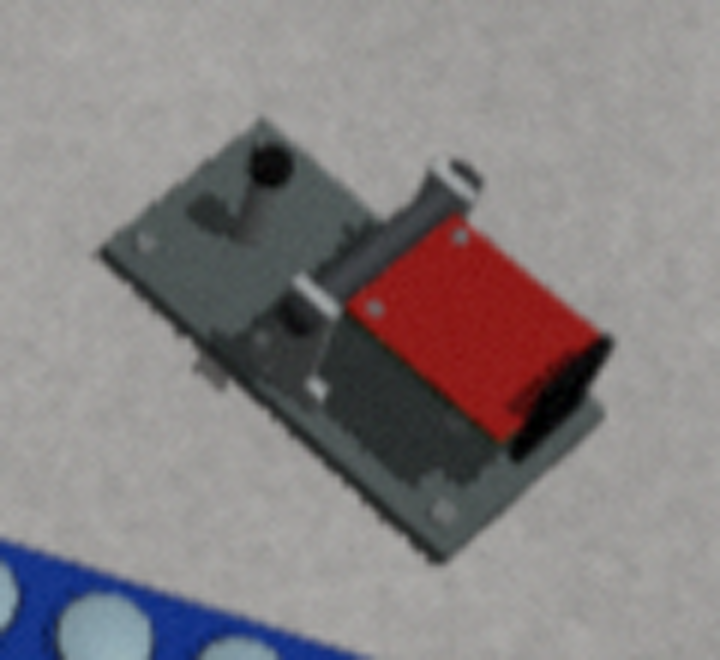

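View pics/topz.png

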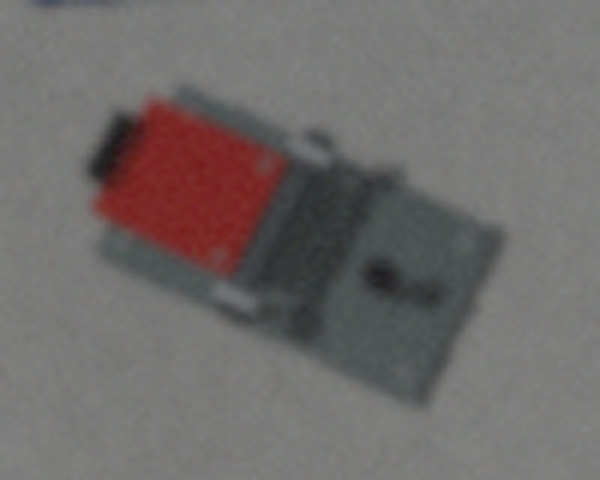

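The crops show the red face corners, the silver cheek tops and the foot corners clearly in both views. I triangulate these points.

```bash
python3 - <<'E'
from h import *
S=lambda u,v:((u+.5)/6-.5+360,(v+.5)/6-.5+220)
T=lambda u,v:((u+.5)/6-.5+200,(v+.5)/6-.5+215)
pairs=dict(red_hf=((352,303),(285,155)),red_hn=((460,222),(235,275)),red_en=((608,338),(95,210)),red_ef=((505,440),(152,100)),
 ch_f=((318,292),(312,150)),ch_n=((457,180),(235,297)),
 ft1=((262,120),(425,402)),ft2=((100,252),(500,232)),ft3=((440,558),(185,88)),ft4=((603,410),(100,250)),post=((270,165),(380,275)))
for k,(a,b) in pairs.items():
    X,e=tri(S(*a),T(*b)); print(k,X.round(4),round(e,4), 'top z=.01/.068', onz('top',*T(*b),.01)[:2].round(3),onz('top',*T(*b),.068)[:2].round(3),'sc',onz('scene',*S(*a),.01)[:2].round(3),onz('scene',*S(*a),.068)[:2].round(3))
E
```

```text
red_hf [0.585  0.2092 0.074 ] 0.0032 top z=.01/.068 [0.596 0.22 ] [0.586 0.209] sc [0.542 0.211] [0.581 0.211]
red_hn [0.5306 0.2321 0.0658] 0.0067 top z=.01/.068 [0.538 0.24 ] [0.531 0.228] sc [0.489 0.237] [0.531 0.235]
red_en [0.5583 0.2939 0.0724] 0.0027 top z=.01/.068 [0.567 0.309] [0.559 0.294] sc [0.515 0.302] [0.555 0.296]
red_ef [0.6101 0.2728 0.0682] 0.0035 top z=.01/.068 [0.621 0.285] [0.61  0.271] sc [0.573 0.279] [0.609 0.274]
ch_f [0.5872 0.1969 0.0758] 0.0036 top z=.01/.068 [0.599 0.207] [0.589 0.197] sc [0.544 0.198] [0.582 0.199]
ch_n [0.5199 0.2276 0.0753] 0.0027 top z=.01/.068 [0.528 0.24 ] [0.521 0.228] sc [0.471 0.23 ] [0.514 0.229]
ft1 [0.4795 0.1501 0.0113] 0.0054 top z=.01/.068 [0.48  0.148] [0.476 0.14 ] sc [0.478 0.153] [0.52  0.157]
ft2 [0.5616 0.1164 0.0073] 0.0008 top z=.01/.068 [0.561 0.116] [0.553 0.109] sc [0.563 0.117] [0.6   0.123]
ft3 [0.6279 0.271  0.0072] 0.0013 top z=.01/.068 [0.627 0.27 ] [0.616 0.256] sc [0.629 0.271] [0.661 0.267]
ft4 [0.5478 0.3063 0.0126] 0.0033 top z=.01/.068 [0.548 0.305] [0.541 0.29 ] sc [0.546 0.308] [0.583 0.302]
post [0.5331 0.1646 0.061 ] 0.0015 top z=.01/.068 [0.54  0.172] [0.532 0.163] sc [0.497 0.162] [0.538 0.166]
```

```bash
cat >> h.py <<'E'
from scipy.spatial.transform import Rotation as Rn
PV=np.array([.554,.211,.065]); A=np.radians(66.5)
U=np.array([np.cos(A),np.sin(A),0]); V=np.array([-np.sin(A),np.cos(A),0])
def mk(p): p=np.asarray(p)-PV; return np.array([p@U,p@V,p[2]])
def stat():
    s=bot.read_state(); q=s['ee_rot']; R=Rn.from_quat([q[1],q[2],q[3],q[0]]).as_matrix()
    tip=s['tcp_pos']+R[:,2]*bot.nose_length
    print('t',round(s['time'],2),'tcp',s['tcp_pos'].round(4),'tip mk',mk(tip).round(4),'F',s['force'].round(2),'open',round(s['opening'],4),'yaw(tool y)',np.degrees(np.arctan2(R[1,1],R[0,1])).round(2),'zaxis',R[:,2].round(3))
    return s,R,tip
def go(mkt):
    s,R,tip=stat(); w=PV+mkt[0]*U+mkt[1]*V+np.array([0,0,mkt[2]]); print('tool shift',(R.T@(w-tip)).round(4))
E
python3 - <<'E'
from h import *
stat(); print('bottle cap',onz('top',140,241,.16),'blower',onz('top',155,292,.04))
go([.14,0,.127])
E
```

```text
t 0.1 tcp [0.1731 0.626  0.2094] tip mk [0.2287 0.5148 0.1274] F [-0.71  0.19  0.24] open 0.0855 yaw(tool y) 74.54 zaxis [-0.    -0.001 -1.   ]
bottle cap [0.5634148 0.4624576 0.16     ] blower [0.4419732 0.4593996 0.04     ]
t 0.1 tcp [0.1731 0.626  0.2094] tip mk [0.2287 0.5148 0.1274] F [-0.71  0.19  0.24] open 0.0855 yaw(tool y) 74.54 zaxis [-0.    -0.001 -1.   ]
tool shift [-0.4973 -0.1598  0.0007]
```

Emit:
drive_tool:
  rows: "0 0 0.14 0 0 -0.04 0; 0 0 0 -0.02 -0.01 0 0; 0 0 0 -0.035 -0.015 0 0; 0 0 0 -0.035 -0.015 0 0; 0 0 0 -0.035 -0.015 0 0; 0 0 0 -0.035 -0.015 0 0; 0 0 0 -0.035 -0.015 0 0; 0 0 0 -0.035 0 0 0; 0 0 0 -0.035 0 0 0; 0 0 0 -0.035 0 0 0"
  newtons: 20

```text
time: 1.1
tcp_pos: [0.4155, 0.428, 0.2501]
ee_rot: [-0.0, 0.203, 0.979, -0.0]
force: [0.7, 0.7, -0.3]
opening: -0.0002
```

```bash
python3 -c "
from h import *
go([.14,0,.15])"
```

```text
t 1.1 tcp [0.4155 0.428  0.2501] tip mk [0.1438 0.2135 0.1681] F [ 0.7   0.67 -0.33] open -0.0002 yaw(tool y) 66.53 zaxis [-0. -0. -1.]
tool shift [-0.2135 -0.0039  0.018 ]
```

Emit:
drive_tool:
  rows: "0 0 0 -0.035 0 0 0; 0 0 0 -0.035 0 0 0; 0 0 0 -0.035 0 0 0; 0 0 0 -0.035 0 0 0; 0 0 0 -0.035 0 0 0; 0 0 0 -0.025 0 0 0; 0 0 0 -0.014 0 0.02 0; 0 0 0 0 0 0.03 0; 0 0 0 0 0 0.03 0; 0 0 0 0 0 0.02 0"

```text
time: 2.1
tcp_pos: [0.6098, 0.343, 0.1472]
ee_rot: [-0.001, 0.204, 0.979, -0.001]
force: [-0.1, -0.4, -0.5]
opening: 0.0001
```

```bash
python3 - <<'E'
from h import *
stat()
p,d=optics.camera('wrist'); save('w1',p)
p,d=optics.camera('scene'); save('s1',cv2.resize(p[200:340,340:520],None,fx=4,fy=4,interpolation=cv2.INTER_CUBIC))
E
```

```text
t 2.1 tcp [0.6098 0.343  0.1472] tip mk [0.1433 0.0015 0.0652] F [-0.09 -0.41 -0.51] open 0.0001 yaw(tool y) 66.5 zaxis [-0.003 -0.002 -1.   ]
```

View pics/w1.png

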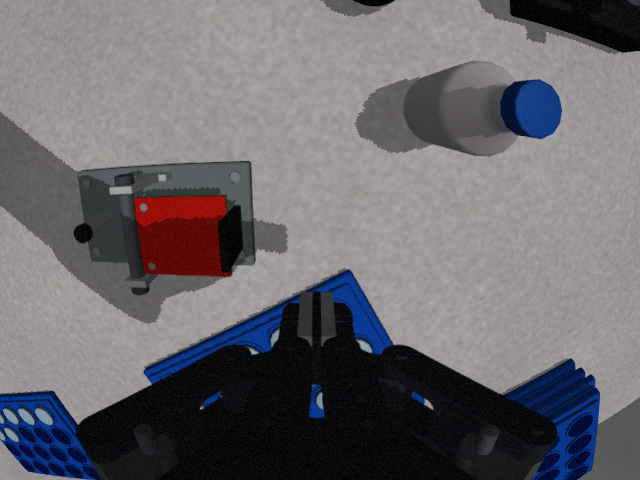

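View pics/s1.png

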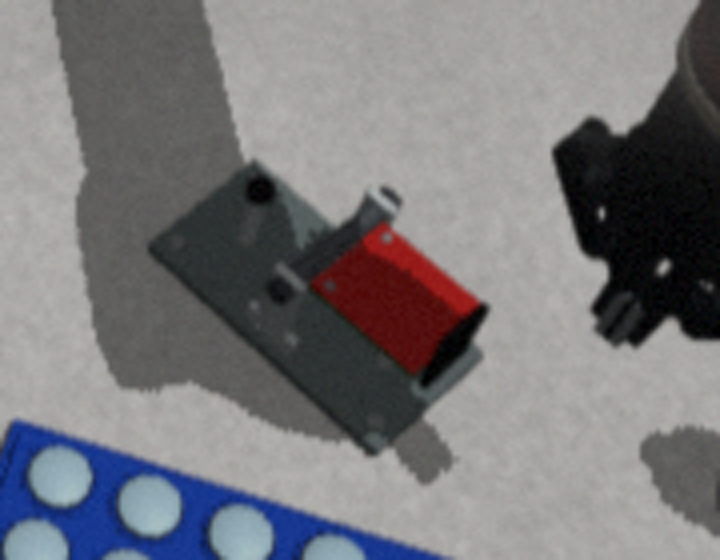

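The wrist view shows the shut fingertips at about (317,295). The marker is to their left, with the red blade at (135–230, 196–275) and the plate at (230,238). I check my pivot estimate by ray-casting these pixels.

```bash
cat >> h.py <<'E'
MW=optics.camera_model('wrist')
def wray(u,v,tcp,R):
    a,b=u-MW['cx'],v-MW['cy']; r=np.hypot(a,b); th=r/MW['fx']
    d=np.array([a/r*np.sin(th),b/r*np.sin(th),np.cos(th)]); T=MW['T_tool_cam']
    return tcp+R@T[:3,3], R@T[:3,:3]@d
def wz(u,v,z,tcp,R):
    o,d=wray(u,v,tcp,R); return o+d*(z-o[2])/d[2]
E
python3 - <<'E'
from h import *
s,R,t=stat()
for n,q,z in [('foot',(79,171),.01),('foot',(250,162),.01),('foot',(255,265),.01),('redh',(134,198),.068),('redh',(145,274),.068),('rede',(225,196),.068),('rede',(231,276),.068),('cheek',(121,190),.073),('cheek',(138,283),.073),('platetop',(241,206),.089),('platetop',(242,240),.089)]:
    X=wz(*q,z,s['tcp_pos'],R); print(n,q,X.round(4),mk(X).round(4))
E
```

```text
t 2.2 tcp [0.6088 0.3427 0.1462] tip mk [0.1426 0.0023 0.0642] F [-0.88 -0.47  0.18] open -0.0 yaw(tool y) 66.53 zaxis [-0.005 -0.004 -1.   ]
foot (79, 171) [0.4786 0.1563 0.01  ] [-0.0802  0.0473 -0.055 ]
foot (250, 162) [0.5461 0.3109 0.01  ] [ 0.0884  0.0471 -0.055 ]
foot (255, 265) [0.629 0.275 0.01 ] [ 0.0886 -0.0433 -0.055 ]
redh (134, 198) [0.5296 0.2336 0.068 ] [0.011  0.0314 0.003 ]
redh (145, 274) [0.5844 0.2099 0.068 ] [ 0.0111 -0.0283  0.003 ]
rede (225, 196) [0.5577 0.2977 0.068 ] [0.081  0.0312 0.003 ]
rede (231, 276) [0.6119 0.2741 0.068 ] [ 0.081  -0.0279  0.003 ]
cheek (121, 190) [0.52   0.2296 0.073 ] [0.0035 0.0386 0.008 ]
cheek (138, 283) [0.5875 0.2031 0.073 ] [ 0.0061 -0.0339  0.008 ]
platetop (241, 206) [0.5657 0.311  0.089 ] [0.0964 0.0292 0.024 ]
platetop (242, 240) [0.5858 0.3016 0.089 ] [0.0957 0.007  0.024 ]
```

```bash
sed -i 's/PV=np.array(\[.554,.211,.065\])/PV=np.array([.554,.213,.065])/' h.py; python3 -c "
from h import *
go([.105,.0,.018])"
```

```text
t 2.2 tcp [0.6088 0.3427 0.1462] tip mk [0.1407 0.0015 0.0642] F [-0.88 -0.47  0.18] open -0.0 yaw(tool y) 66.53 zaxis [-0.005 -0.004 -1.   ]
tool shift [-0.0017 -0.0355  0.0464]
```

Emit:
drive_tool:
  rows: "0 0 0 0 0 0.016 0; 0 0 0 0 0 0.016 0; 0 0 0 0 0 0.014 0; 0 0 0 0 -0.008 0 0; 0 0 0 0 -0.01 0 0; 0 0 0 0 -0.01 0 0; 0 0 0 0 -0.006 0 0; 0 0 0 0 0 0 0; 0 0 0 0 0 0 0; 0 0 0 0 0 0 0"

```text
time: 3.2
tcp_pos: [0.5973, 0.3131, 0.1044]
ee_rot: [0.0, 0.203, 0.979, 0.0]
force: [-0.0, 0.0, -0.4]
opening: -0.0
```

```bash
python3 - <<'E'
from h import *
stat()
p,d=optics.camera('scene'); save('s2',cv2.resize(p[200:340,340:520],None,fx=4,fy=4,interpolation=cv2.INTER_CUBIC))
E
```

```text
t 3.2 tcp [0.5973 0.3131 0.1044] tip mk [0.1091 0.0002 0.0224] F [-0.    0.01 -0.4 ] open -0.0 yaw(tool y) 66.55 zaxis [ 0.  0. -1.]
```

View pics/s2.png

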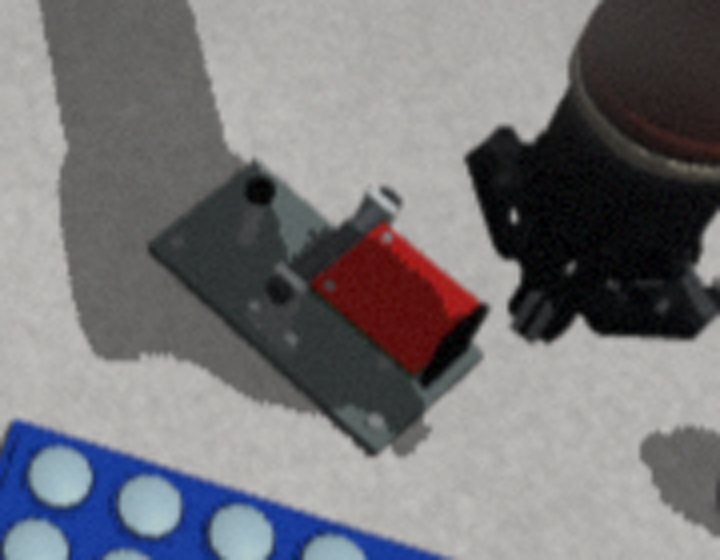

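Emit:
drive_tool:
  rows: "0 0 0 0 0 0.004 0; 0 0 0 0 0 0 0; 0 0 0 0 -0.002 0 0; 0 0 0 0 -0.002 0 0; 0 0 0 0 -0.002 0 0; 0 0 0 0 -0.002 0 0; 0 0 0 0 -0.002 0 0; 0 0 0 0 -0.002 0 0; 0 0 0 0 0 0 0; 0 0 0 0 0 0 0"

```text
time: 4.25
tcp_pos: [0.5925, 0.3015, 0.1003]
ee_rot: [0.0, 0.203, 0.979, 0.0]
force: [-0.5, -0.5, -0.1]
opening: -0.0002
```

```bash
python3 - <<'E'
from h import *
stat()
p,d=optics.camera('wrist'); save('w3',cv2.resize(p[130:330,60:380],None,fx=2.4,fy=2.4,interpolation=cv2.INTER_CUBIC))
E
```

```text
t 4.25 tcp [0.5925 0.3015 0.1003] tip mk [0.0965 0.     0.0183] F [-0.51 -0.52 -0.06] open -0.0002 yaw(tool y) 66.52 zaxis [ 0.  0. -1.]
```

View pics/w3.png

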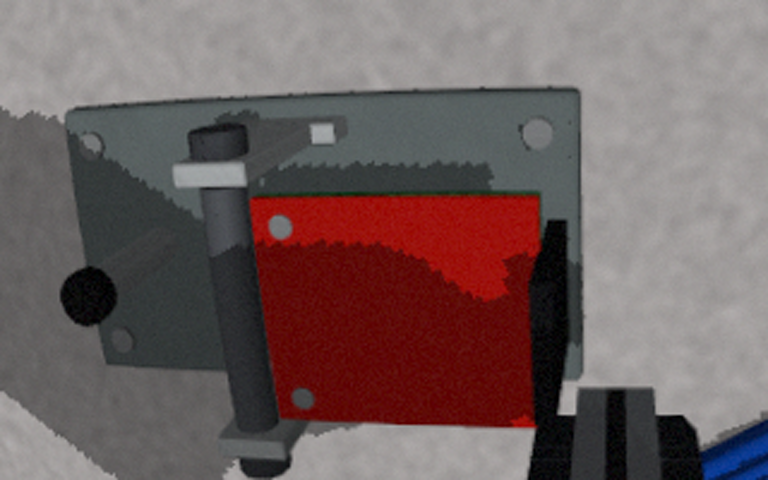

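The fingertip is about level with the plate's outer face (plate edge at 567, pads from 575), so contact is imminent. I start the first small arc to about 10°, then look.

Emit:
drive_tool:
  rows: "0 0 0 0 -0.0015 0 0; 0 0 0 0 -0.001 -0.001 0; 0 0 0 0 -0.001 -0.002 0; 0 0 0 0 -0.001 -0.003 0; 0 0 0 0 -0.0012 -0.0035 0; 0 0 0 0 -0.0005 -0.001 0; 0 0 0 0 0 0 0; 0 0 0 0 0 0 0; 0 0 0 0 0 0 0; 0 0 0 0 0 0 0"

```text
time: 5.3
tcp_pos: [0.5899, 0.2958, 0.1105]
ee_rot: [-0.0, 0.203, 0.979, -0.0]
force: [0.6, -0.5, -0.3]
opening: 0.0004
```

```bash
python3 - <<'E'
from h import *
stat()
p,d=optics.camera('wrist'); save('w4',cv2.resize(p[130:330,60:380],None,fx=2.4,fy=2.4,interpolation=cv2.INTER_CUBIC))
p,d=optics.camera('scene'); save('s4',cv2.resize(p[200:340,340:520],None,fx=4,fy=4,interpolation=cv2.INTER_CUBIC))
E
```

```text
t 5.3 tcp [0.5899 0.2958 0.1105] tip mk [0.0903 0.0001 0.0285] F [ 0.65 -0.53 -0.28] open 0.0004 yaw(tool y) 66.52 zaxis [-0. -0. -1.]
```

View pics/w4.png

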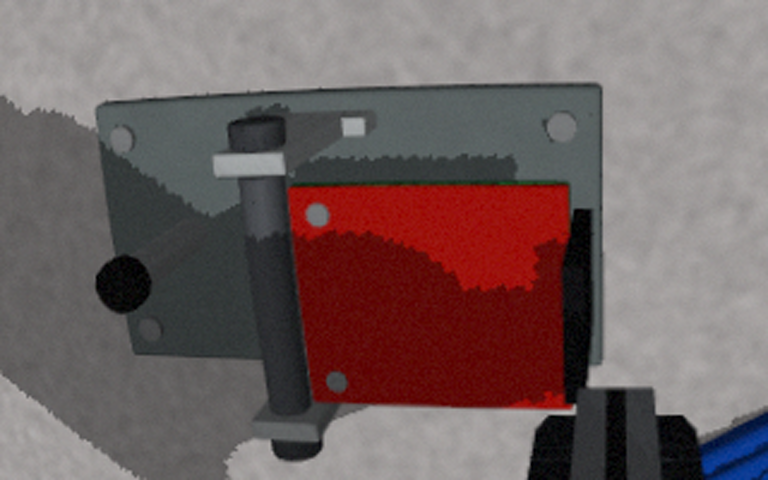

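View pics/s4.png

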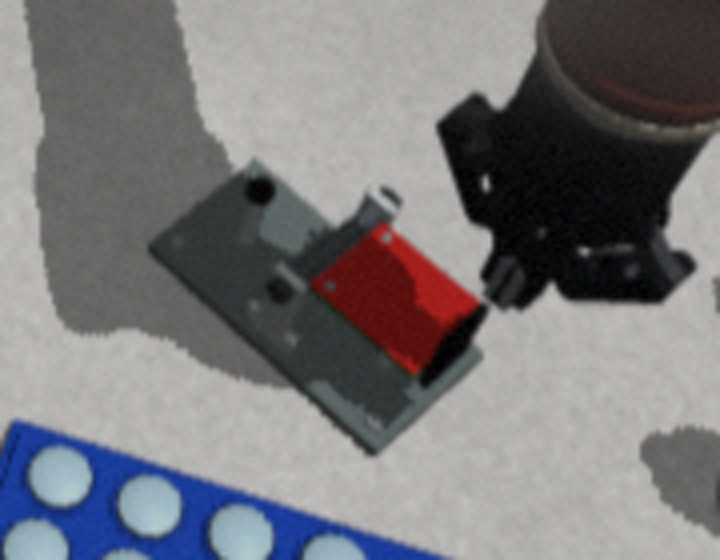

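```bash
python3 - <<'E'
from h import *
s,R,t=stat()
def proj(c,X):
    m=M[c]; q=m['R']@X+m['t']; return np.array([q[0]/q[2]*m['fx']+m['cx'],q[1]/q[2]*m['fy']+m['cy']])
def P(u,v,z): return PV+u*U+v*V+np.array([0,0,z])
z=lambda q:((q-[340,200]+.5)*4-.5).round(0)
print('tip',z(proj('scene',t)))
for v in(-.017,.017):
  for zz in (-.024,.024): print(v,zz,z(proj('scene',P(.0835,v,zz))))
for v in (-.011,.011): print('tip edges',[z(proj('scene',t+v*V+du*U)) for du in(-.01,.01)])
print('red corner',z(proj('scene',P(.0785,.03,.003))),z(proj('scene',P(.0785,-.03,.003))))
E
```

```text
t 5.4 tcp [0.5899 0.2958 0.1106] tip mk [0.0903 0.0001 0.0286] F [-0.02 -0.78  0.37] open -0.0002 yaw(tool y) 66.52 zaxis [-0. -0. -1.]
tip [482. 335.]
-0.017 -0.024 [422. 393.]
-0.017 0.024 [447. 350.]
0.017 -0.024 [464. 356.]
0.017 0.024 [489. 311.]
tip edges [array([452., 334.]), array([484., 361.])]
tip edges [array([480., 309.]), array([511., 336.])]
red corner [486. 311.] [412. 377.]
```

The blade did not move. The scene view shows the tip at (505,305), higher than predicted, so I check the real fingertip position from depth and two views.

```bash
python3 - <<'E'
from h import *
s,R,t=stat()
p,d=optics.camera('wrist'); np.savez('w5.npz',p=p,d=d)
T=MW['T_tool_cam']
print('depth col 300..335 rows')
for v in range(286,345,6):
    print(v,[round(float(d[v,u]),4) for u in (280,292,305,316,328,342)])
for (u,v) in [(305,295),(316,300),(328,296),(305,310),(305,330),(290,310)]:
    r0=np.array([u-MW['cx'],v-MW['cy']]); r=np.hypot(*r0); th=r/MW['fx']
    ddir=np.array([*(r0/r*np.sin(th)),np.cos(th)]); X=ddir/ddir[2]*d[v,u]
    print((u,v),'tool',(T[:3,:3]@X+T[:3,3]).round(4))
p2,d2=optics.camera('scene'); np.savez('s5.npz',p=p2,d=d2); p3,d3=optics.camera('top'); save('t5',cv2.resize(p3[200:310,180:300],None,fx=5,fy=5,interpolation=cv2.INTER_CUBIC))
for (zu,zv) in [(505,300),(505,290),(497,270),(515,300),(490,295)]:
    u,v=zu/4+340,zv/4+200; q=d2[int(round(v)),int(round(u))]; m=M['scene']
    X=np.array([(u-m['cx'])/m['fx']*q,(v-m['cy'])/m['fy']*q,q]); print((zu,zv),q,mk(m['R'].T@(X-m['t'])).round(4))
E
```

```text
t 5.4 tcp [0.5899 0.2958 0.1106] tip mk [0.0903 0.0001 0.0286] F [-0.02 -0.78  0.37] open -0.0002 yaw(tool y) 66.52 zaxis [-0. -0. -1.]
depth col 300..335 rows
286 [0.2272, 0.2264, 0.2178, 0.3027, 0.301, 0.302]
292 [0.2275, 0.2285, 0.1537, 0.1532, 0.1527, 0.3053]
298 [0.2294, 0.2293, 0.1482, 0.1478, 0.148, 0.3047]
304 [0.3074, 0.1507, 0.1436, 0.142, 0.1424, 0.1522]
310 [0.3107, 0.1466, 0.139, 0.1394, 0.1388, 0.1461]
316 [0.3121, 0.1425, 0.1352, 0.1352, 0.1356, 0.1425]
322 [0.3144, 0.138, 0.1304, 0.1304, 0.1301, 0.1372]
328 [0.1342, 0.1339, 0.1264, 0.0, 0.1271, 0.1331]
334 [0.1312, 0.1294, 0.1223, 0.1234, 0.1247, 0.1307]
340 [0.118, 0.1157, 0.1177, 0.1235, 0.1173, 0.1173]
(305, 295) tool [ 0.0105 -0.004  -0.0283]
(316, 300) tool [ 0.0101  0.0005 -0.0317]
(328, 296) tool [ 0.0096  0.0054 -0.0274]
(305, 310) tool [ 0.0101 -0.0037 -0.0399]
(305, 330) tool [ 0.0105 -0.0033 -0.0544]
(290, 310) tool [ 0.006  -0.0099 -0.0329]
(505, 300) 0.8329969 [ 0.0949 -0.0093  0.0785]
(505, 290) 0.827863 [ 0.0927 -0.0099  0.0856]
(497, 270) 0.82693076 [ 0.0845 -0.0083  0.0918]
(515, 300) 0.8312182 [ 0.0982 -0.0068  0.0801]
(490, 295) 0.8420661 [ 0.0873 -0.0081  0.0719]
```

View pics/t5.png

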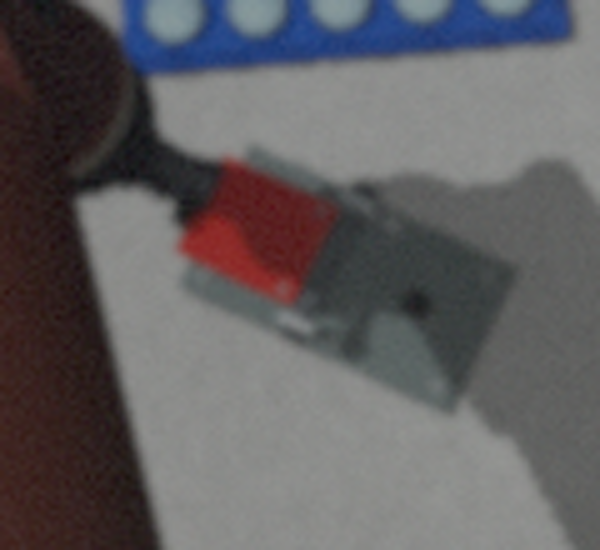

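Both cameras agree. The fingertips' lower end is at tool z ≈ −0.026, not +0.017, so the fingers physically end about 43 mm short of the stated nose. That explains the miss. I measure the gripper profile from the wrist depth.

```bash
python3 - <<'E'
from h import *
f=np.load('w5.npz'); d=f['d']; T=MW['T_tool_cam']
vv,uu=np.mgrid[0:480,0:640]; a=uu-MW['cx']; b=vv-MW['cy']; r=np.hypot(a,b)+1e-9; th=r/MW['fx']
D=np.stack([a/r*np.sin(th),b/r*np.sin(th),np.cos(th)],-1); X=(D/D[...,2:]*d[...,None])@T[:3,:3].T+T[:3,3]
ok=(d>0)&(d<.2)&(vv>280); Q=X[ok]
for y0 in np.arange(-.09,.09,.005):
    m=(Q[:,1]>=y0)&(Q[:,1]<y0+.005)
    if m.any(): q=Q[m]; i=q[:,2].argmax(); print(round(y0*1000),'maxz',q[:,2].max().round(4),'at x',q[i,0].round(4),'xrange',q[:,0].min().round(3),q[:,0].max().round(3))
E
```

```text
-65 maxz -0.105 at x 0.0105 xrange 0.01 0.012
-60 maxz -0.0989 at x 0.0102 xrange -0.006 0.014
-55 maxz -0.0916 at x 0.0102 xrange -0.003 0.014
-50 maxz -0.085 at x 0.0105 xrange 0.002 0.013
-45 maxz -0.0787 at x 0.0103 xrange -0.005 0.013
-40 maxz -0.0732 at x 0.0106 xrange -0.012 0.012
-35 maxz -0.0678 at x 0.0109 xrange -0.012 0.013
-30 maxz -0.0648 at x 0.011 xrange -0.011 0.014
-25 maxz -0.0625 at x 0.0056 xrange -0.011 0.013
-20 maxz -0.0601 at x 0.0057 xrange 0.001 0.021
-15 maxz -0.0266 at x 0.0058 xrange 0.005 0.021
-10 maxz -0.023 at x 0.0097 xrange 0.005 0.02
-5 maxz -0.0232 at x 0.0098 xrange -0.013 0.018
0 maxz -0.0224 at x 0.0094 xrange -0.014 0.017
5 maxz -0.023 at x 0.0097 xrange 0.005 0.02
10 maxz -0.0268 at x 0.0059 xrange 0.005 0.021
15 maxz -0.0603 at x 0.0059 xrange 0.004 0.021
20 maxz -0.062 at x 0.0058 xrange -0.009 0.018
25 maxz -0.0647 at x 0.0107 xrange -0.012 0.014
30 maxz -0.0662 at x 0.0112 xrange -0.012 0.013
35 maxz -0.0714 at x 0.0106 xrange -0.012 0.013
40 maxz -0.0782 at x 0.0109 xrange -0.012 0.013
45 maxz -0.0842 at x 0.0105 xrange 0.002 0.013
50 maxz -0.0903 at x 0.0106 xrange -0.001 0.014
55 maxz -0.0963 at x 0.0099 xrange -0.006 0.014
60 maxz -0.1021 at x 0.0102 xrange -0.007 0.012
```

```bash
cat >> h.py <<'E'
def stat():
    s=bot.read_state(); q=s['ee_rot']; R=Rn.from_quat([q[1],q[2],q[3],q[0]]).as_matrix()
    tip=s['tcp_pos']-R[:,2]*.023
    print('t',round(s['time'],2),'tcp',s['tcp_pos'].round(4),'tip mk(mm)',(1e3*mk(tip)).round(1),'F',s['force'].round(2),'Fu,v,z',(s['force']@np.stack([U,V,[0,0,1]],1)).round(2),'yaw',np.degrees(np.arctan2(R[1,1],R[0,1])).round(2))
    return s,R,tip
def wp(n):
    p,d=optics.camera('wrist'); save(n,cv2.resize(p[100:340,60:380],None,fx=2.4,fy=2.4,interpolation=cv2.INTER_CUBIC))
def sp(n):
    p,d=optics.camera('scene'); save(n,cv2.resize(p[190:340,340:520],None,fx=4,fy=4,interpolation=cv2.INTER_CUBIC))
E
python3 -c "
from h import *
go([.104,0,.014])"
```

```text
t 5.55 tcp [0.59   0.2958 0.1107] tip mk(mm) [90.3 -0.  68.7] F [ 0.55  0.19 -0.33] Fu,v,z [ 0.4  -0.43 -0.33] yaw 66.52
tool shift [0.     0.0137 0.0547]
```

Emit:
drive_tool:
  rows: "0 0 0 0 0.01 0 0; 0 0 0 0 0.015 0 0; 0 0 0 0 0.005 0 0; 0 0 0 0 0 0.01 0; 0 0 0 0 0 0.015 0; 0 0 0 0 0 0.015 0; 0 0 0 0 0 0.014 0; 0 0 0 0 0 0 0; 0 0 0 0 0 0 0; 0 0 0 0 0 0 0"

```text
time: 6.55
tcp_pos: [0.6025, 0.3235, 0.0574]
ee_rot: [0.0, 0.204, 0.979, 0.0]
force: [0.0, 0.3, -0.3]
opening: -0.0002
```

```bash
python3 -c "
from h import *
go([.100,0,.014]);wp('w6');sp('s6')"
```

```text
t 6.55 tcp [0.6025 0.3235 0.0574] tip mk(mm) [120.6  -0.4  15.4] F [ 0.03  0.33 -0.35] Fu,v,z [ 0.31  0.1  -0.35] yaw 66.51
tool shift [ 0.0004 -0.0206  0.0014]
```

View pics/w6.png

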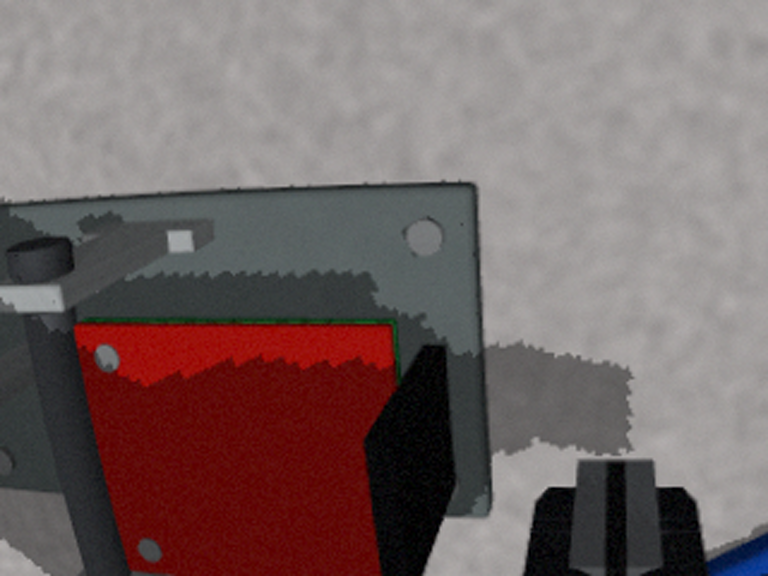

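View pics/s6.png

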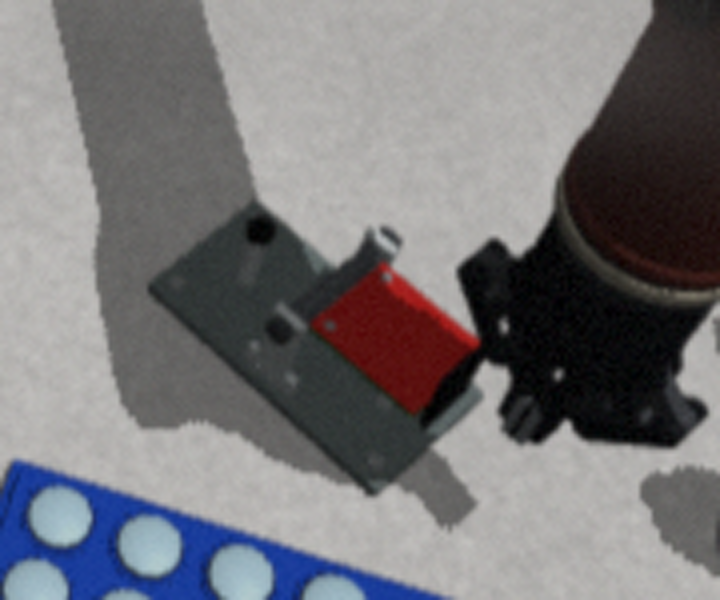

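Emit:
drive_tool:
  rows: "0 0 0 0 -0.004 0.001 0; 0 0 0 0 -0.006 0 0; 0 0 0 0 -0.006 0 0; 0 0 0 0 -0.004 0 0; 0 0 0 0 -0.001 0 0; 0 0 0 0 -0.001 0 0; 0 0 0 0 -0.001 0 0; 0 0 0 0 -0.001 0 0; 0 0 0 0 0 0 0; 0 0 0 0 0 0 0"

```text
time: 7.65
tcp_pos: [0.5925, 0.3019, 0.0559]
ee_rot: [0.0, 0.203, 0.979, 0.0]
force: [-0.0, 2.4, 0.6]
opening: 0.0003
```

```bash
python3 -c "
from h import *
stat();wp('w7')"
```

```text
t 7.65 tcp [0.5925 0.3019 0.0559] tip mk(mm) [96.8  0.1 13.9] F [-0.05  2.4   0.62] Fu,v,z [2.18 1.   0.62] yaw 66.54
```

View pics/w7.png

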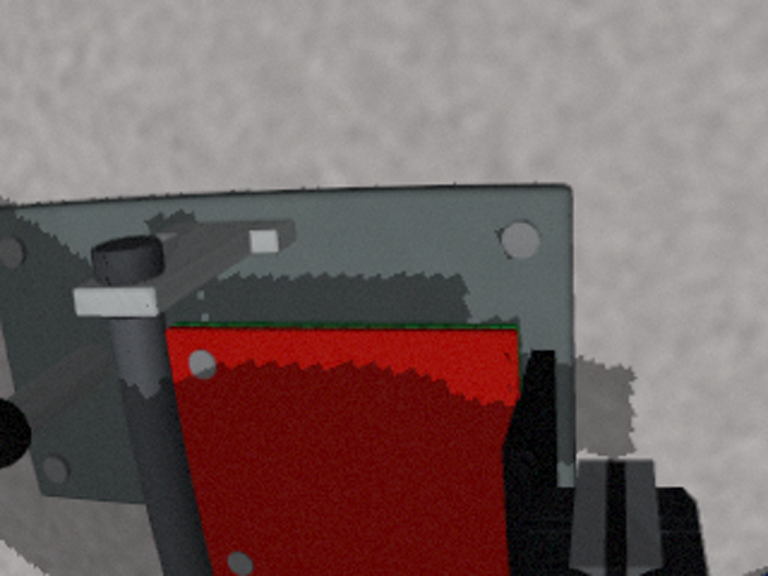

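The finger back is in contact with the plate (Fu ≈ 2.2 N, blade just starting to turn). I begin the arc.

Emit:
drive_tool:
  rows: "0 0 0 0 -0.0013 -0.002 0; 0 0 0 0 -0.0012 -0.002 0; 0 0 0 0 -0.0012 -0.003 0; 0 0 0 0 -0.0013 -0.003 0; 0 0 0 0 -0.0013 -0.0025 0; 0 0 0 0 -0.001 -0.002 0; 0 0 0 0 0 0 0; 0 0 0 0 0 0 0; 0 0 0 0 0 0 0; 0 0 0 0 0 0 0"

```text
time: 8.7
tcp_pos: [0.5902, 0.2962, 0.0713]
ee_rot: [0.001, 0.203, 0.979, 0.001]
force: [1.1, 5.7, 2.7]
opening: -0.0001
```

```bash
python3 -c "
from h import *
stat();wp('w8');sp('s8')"
```

```text
t 8.7 tcp [0.5902 0.2962 0.0713] tip mk(mm) [90.7  0.  29.3] F [1.09 5.74 2.68] Fu,v,z [5.7  1.28 2.68] yaw 66.57
```

View pics/w8.png

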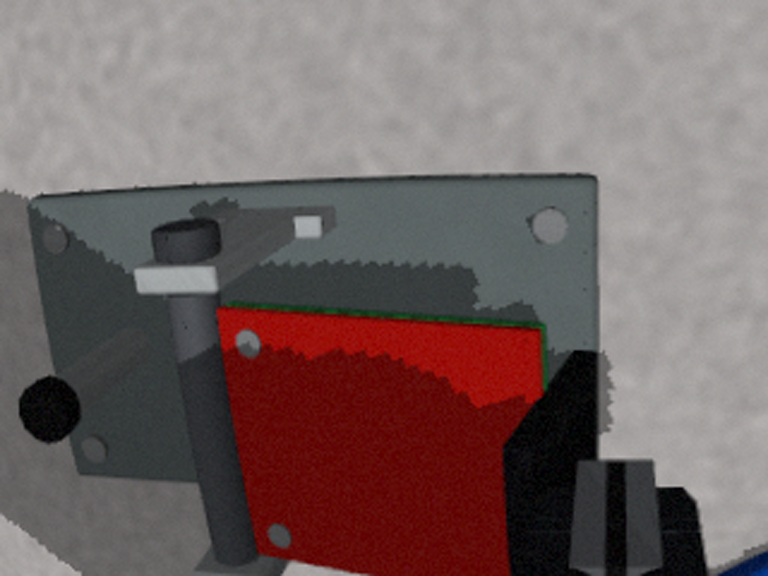

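View pics/s8.png

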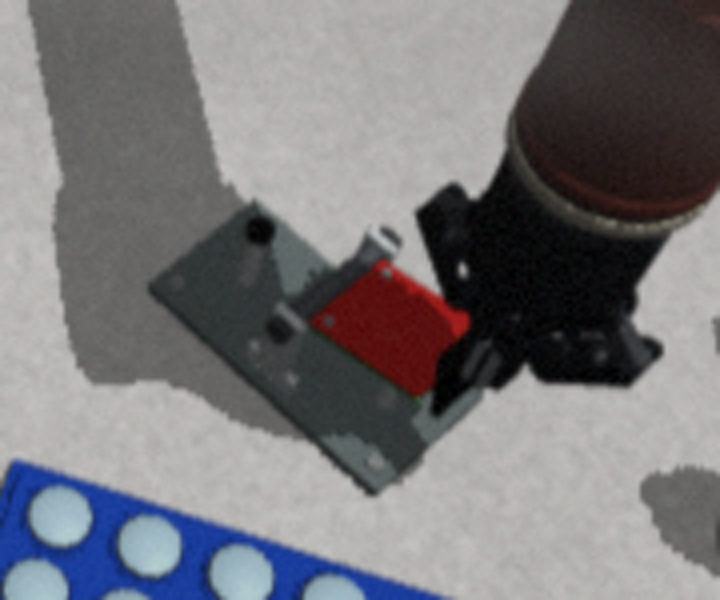

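```bash
cat >> h.py <<'E'
def wv(zu,zv,v,s,R):  # zoomed wrist pixel onto plane mk v
    o,d=wray((zu+.5)/2.4-.5+60,(zv+.5)/2.4-.5+100,s['tcp_pos'],R); o=mk(o); d=np.array([d@U,d@V,d[2]])
    return (o+d*(v-o[1])/d[1])*1e3
E
python3 -c "
from h import *
s,R,t=stat()
print('redfree',wv(543,325,.03,s,R),'redhinge',wv(218,308,.03,s,R),'cheek tops', wv(135,292,.0385,s,R),wv(217,290,.0385,s,R),'plate topcorner near',wv(575,350,.017,s,R),'foot',mk(wz(30/2.4+60,198/2.4+100,.01,s['tcp_pos'],R)),mk(wz(597/2.4+60,175/2.4+100,.01,s['tcp_pos'],R)))"
```

```text
t 8.8 tcp [0.5901 0.2962 0.0713] tip mk(mm) [90.7  0.1 29.3] F [2.   5.46 2.81] Fu,v,z [5.8  0.34 2.81] yaw 66.57
redfree [78.02921321 30.         15.76052937] redhinge [ 9.23172677 30.          4.84344139] cheek tops [-0.29455935 38.5        21.66626079] [17.5379098  38.5        21.04801473] plate topcorner near [82.77750618 17.         -6.80193143] foot [-0.08169665  0.04578262 -0.055     ] [ 0.08682608  0.04634577 -0.055     ]
```

θ is about 9° and the foot is unmoved. The force of 5.8 N is more than I want, so I relieve it by moving up with no further inward push.

Emit:
drive_tool:
  rows: "0 0 0 0 0 -0.001 0; 0 0 0 0 0 -0.001 0; 0 0 0 0 0 -0.001 0; 0 0 0 0 0 -0.001 0; 0 0 0 0 0 0 0; 0 0 0 0 0 0 0; 0 0 0 0 0 0 0; 0 0 0 0 0 0 0; 0 0 0 0 0 0 0; 0 0 0 0 0 0 0"

```text
time: 9.8
tcp_pos: [0.5895, 0.2948, 0.0743]
ee_rot: [0.0, 0.203, 0.979, 0.0]
force: [1.5, 4.4, 2.6]
opening: 0.0001
```

```bash
python3 -c "
from h import *
stat();wp('w9')"
```

```text
t 9.8 tcp [0.5895 0.2948 0.0743] tip mk(mm) [89.2  0.  32.3] F [1.53 4.37 2.58] Fu,v,z [4.62 0.34 2.58] yaw 66.53
```

View pics/w9.png

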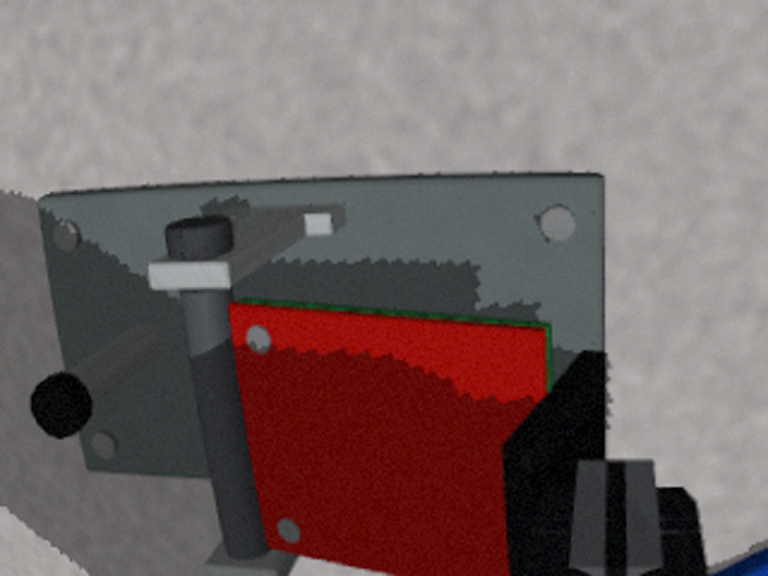

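Emit:
drive_tool:
  rows: "0 0 0 0 -0.0008 -0.0025 0; 0 0 0 0 -0.0009 -0.0025 0; 0 0 0 0 -0.001 -0.0025 0; 0 0 0 0 -0.0011 -0.0025 0; 0 0 0 0 -0.0011 -0.0025 0; 0 0 0 0 -0.0011 -0.002 0; 0 0 0 0 0 0 0; 0 0 0 0 0 0 0; 0 0 0 0 0 0 0; 0 0 0 0 0 0 0"

```text
time: 10.85
tcp_pos: [0.587, 0.2891, 0.0886]
ee_rot: [-0.0, 0.203, 0.979, -0.0]
force: [-0.4, 0.6, -0.7]
opening: 0.0
```

```bash
python3 -c "
from h import *
stat();wp('w10')"
```

```text
t 10.85 tcp [0.587  0.2891 0.0886] tip mk(mm) [83.   0.1 46.6] F [-0.44  0.61 -0.68] Fu,v,z [ 0.39  0.64 -0.68] yaw 66.52
```

View pics/w10.png

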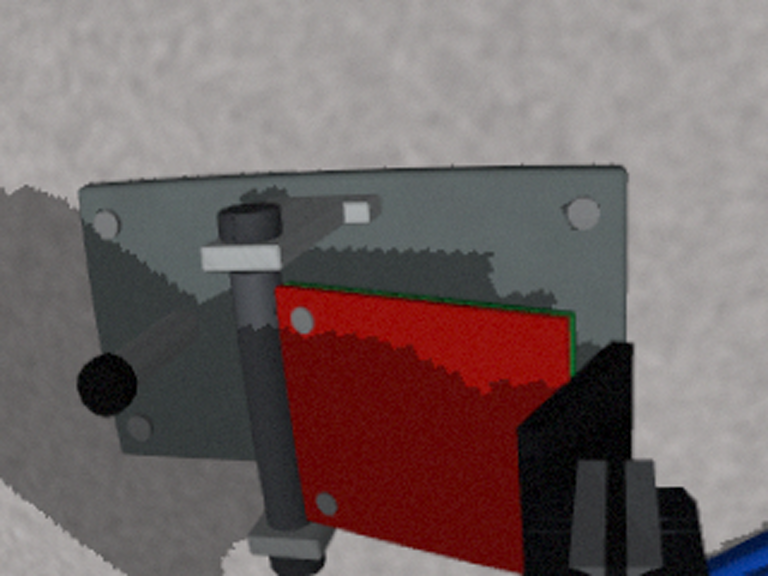

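```bash
cat >> h.py <<'E'
def ang(f,h,s,R,v=.03):
    a,b=wv(*f,v,s,R),wv(*h,v,s,R); print('free',a.round(1),'hinge',b.round(1),'theta',np.degrees(np.arctan2(a[2]-b[2],a[0]-b[0])).round(1))
E
python3 -c "
from h import *
s,R,t=stat()
ang((572,314),(276,287),s,R)"
```

```text
t 10.9 tcp [0.587  0.2892 0.0885] tip mk(mm) [83.   0.1 46.5] F [ 0.37 -0.86  0.84] Fu,v,z [-0.64 -0.68  0.84] yaw 66.53
free [75.3 30.  26.3] hinge [ 8.7 30.   6.5] theta 16.5
```

The blade holds at about 16.5°, but the finger slid to the plate's top edge. I back out, go lower and repeat with more inward motion.

Emit:
drive_tool:
  rows: "0 0 0 0 0.005 0 0; 0 0 0 0 0.004 0.002 0; 0 0 0 0 0 0.006 0; 0 0 0 0 0 0.005 0; 0 0 0 0 -0.002 0 0; 0 0 0 0 -0.002 0 0; 0 0 0 0 -0.0015 0 0; 0 0 0 0 -0.001 0 0; 0 0 0 0 0 0 0; 0 0 0 0 0 0 0"

```text
time: 11.9
tcp_pos: [0.5886, 0.2922, 0.0764]
ee_rot: [0.001, 0.203, 0.979, 0.001]
force: [1.2, 4.1, 3.0]
opening: 0.0001
```

```bash
python3 -c "
from h import *
stat();wp('w11')"
```

```text
t 11.9 tcp [0.5886 0.2922 0.0764] tip mk(mm) [86.4 -0.1 34.4] F [1.21 4.12 2.99] Fu,v,z [4.26 0.53 2.99] yaw 66.54
```

View pics/w11.png

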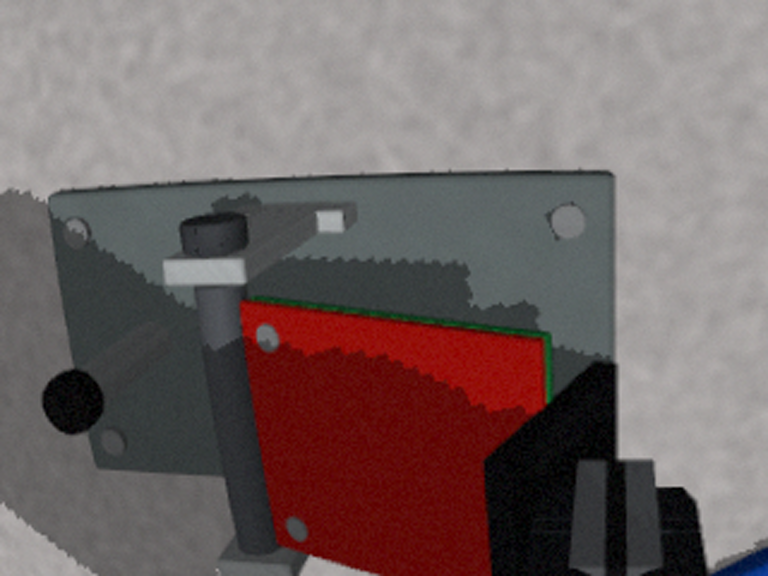

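Emit:
drive_tool:
  rows: "0 0 0 0 0 -0.002 0; 0 0 0 0 -0.0012 -0.0025 0; 0 0 0 0 -0.0014 -0.0025 0; 0 0 0 0 -0.0016 -0.0025 0; 0 0 0 0 -0.0017 -0.0025 0; 0 0 0 0 -0.0017 -0.0025 0; 0 0 0 0 -0.0017 -0.002 0; 0 0 0 0 0 0 0; 0 0 0 0 0 0 0; 0 0 0 0 0 0 0"

```text
time: 12.95
tcp_pos: [0.5842, 0.2827, 0.092]
ee_rot: [-0.0, 0.204, 0.979, -0.0]
force: [-0.7, -0.5, -0.1]
opening: 0.0005
```

```bash
python3 -c "
from h import *
stat();wp('w12')"
```

```text
t 12.95 tcp [0.5842 0.2827 0.092 ] tip mk(mm) [76.  0. 50.] F [-0.69 -0.47 -0.08] Fu,v,z [-0.71  0.44 -0.08] yaw 66.51
```

View pics/w12.png

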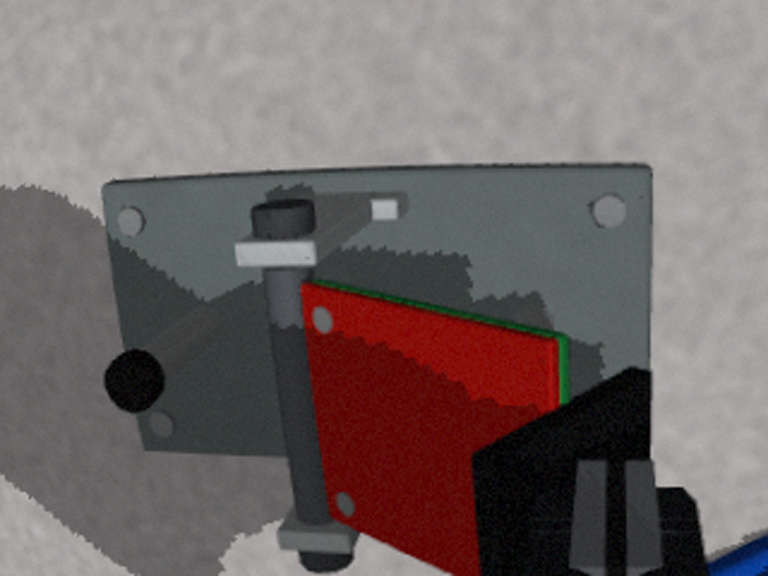

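```bash
python3 -c "
from h import *
s,R,t=stat()
ang((558,337),(303,284),s,R)
print('plate near-edge ends: top',wv(473,452,.017,s,R),'bottom',wv(635,368,.017,s,R))"
```

```text
t 13.0 tcp [0.5842 0.2827 0.0919] tip mk(mm) [76.   0.1 49.9] F [-0.   -0.39 -0.27] Fu,v,z [-0.35 -0.15 -0.27] yaw 66.52
free [66.4 30.  43. ] hinge [ 7.4 30.   7.7] theta 30.9
plate near-edge ends: top [53.59280397 17.         62.17285212] bottom [80.34955954 17.         24.20147341]
```

θ is about 31–35°. One more face push to about 45°, then I switch to pushing the plate's lower edge.

Emit:
drive_tool:
  rows: "0 0 0 0 0 -0.004 0; 0 0 0 0 -0.002 -0.003 0; 0 0 0 0 -0.0025 0 0; 0 0 0 0 -0.002 -0.002 0; 0 0 0 0 -0.0023 -0.002 0; 0 0 0 0 -0.0023 -0.002 0; 0 0 0 0 -0.0023 -0.002 0; 0 0 0 0 -0.0023 -0.002 0; 0 0 0 0 0 0 0; 0 0 0 0 0 0 0"

```text
time: 14.0
tcp_pos: [0.5783, 0.2684, 0.1094]
ee_rot: [0.0, 0.204, 0.979, 0.0]
force: [0.3, 1.4, 0.8]
opening: 0.0
```

```bash
python3 -c "
from h import *
stat();wp('w13')"
```

```text
t 14.0 tcp [0.5783 0.2684 0.1094] tip mk(mm) [60.5 -0.1 67.4] F [0.28 1.35 0.78] Fu,v,z [1.35 0.28 0.78] yaw 66.51
```

View pics/w13.png

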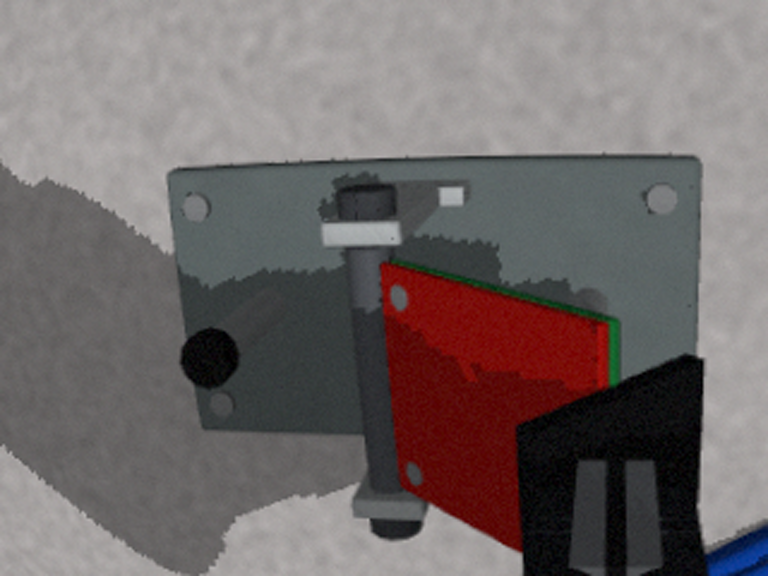

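```bash
python3 -c "
from h import *
s,R,t=stat()
ang((610,320),(383,263),s,R)
print('plate near-edge ends: top',wv(518,428,.017,s,R),'bottom',wv(690,356,.017,s,R))"
```

```text
t 14.05 tcp [0.5783 0.2684 0.1093] tip mk(mm) [60.5 -0.2 67.3] F [ 0.51 -0.13  1.25] Fu,v,z [ 0.08 -0.53  1.25] yaw 66.52
free [60.  30.  51.4] hinge [ 6.3 30.   8.1] theta 38.9
plate near-edge ends: top [44.56347724 17.         70.57439447] bottom [76.38059175 17.         35.2788998 ]
```

Now at about 41°. I move out and down, so the fingertip sits below the plate's lower corner, which I expect at u 81, z 37.

Emit:
drive_tool:
  rows: "0 0 0 0 0.01 0 0; 0 0 0 0 0.015 0 0; 0 0 0 0 0.012 0 0; 0 0 0 0 0.005 0.005 0; 0 0 0 0 0 0.012 0; 0 0 0 0 0 0.012 0; 0 0 0 0 0 0.01 0; 0 0 0 0 0 0 0; 0 0 0 0 0 0 0; 0 0 0 0 0 0 0"

```text
time: 15.05
tcp_pos: [0.5952, 0.307, 0.0708]
ee_rot: [0.0, 0.204, 0.979, 0.0]
force: [0.9, 0.4, 0.4]
opening: 0.0004
```

```bash
python3 -c "
from h import *
stat();wp('w14')"
```

```text
t 15.05 tcp [0.5952 0.307  0.0708] tip mk(mm) [102.6  -0.3  28.8] F [0.86 0.39 0.44] Fu,v,z [ 0.7  -0.64  0.44] yaw 66.5
```

View pics/w14.png

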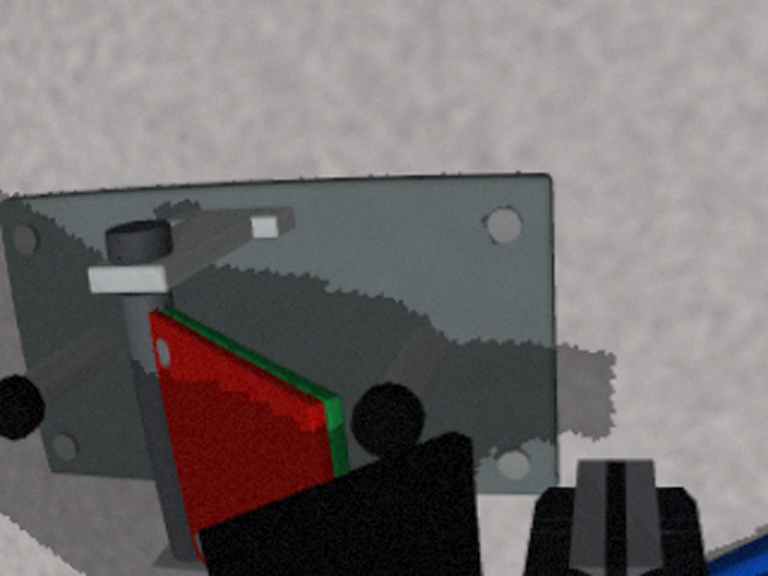

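The plate's lower corner (470,440) is left of the finger (530,490) and the foot is unchanged. I push inward while rising.

Emit:
drive_tool:
  rows: "0 0 0 0 -0.004 0 0; 0 0 0 0 -0.004 0 0; 0 0 0 0 -0.003 0 0; 0 0 0 0 -0.002 -0.001 0; 0 0 0 0 -0.002 -0.002 0; 0 0 0 0 -0.002 -0.0025 0; 0 0 0 0 -0.002 -0.0025 0; 0 0 0 0 -0.002 -0.0025 0; 0 0 0 0 -0.002 -0.0025 0; 0 0 0 0 -0.002 -0.0025 0"

```text
time: 16.1
tcp_pos: [0.5863, 0.2867, 0.0878]
ee_rot: [0.002, 0.203, 0.979, 0.003]
force: [3.0, 7.5, 5.0]
opening: -0.0004
```

```bash
python3 -c "
from h import *
stat();wp('w15')"
```

```text
t 16.1 tcp [0.5863 0.2867 0.0878] tip mk(mm) [80.4 -0.2 45.8] F [3.   7.46 4.96] Fu,v,z [8.04 0.22 4.96] yaw 66.61
```

View pics/w15.png

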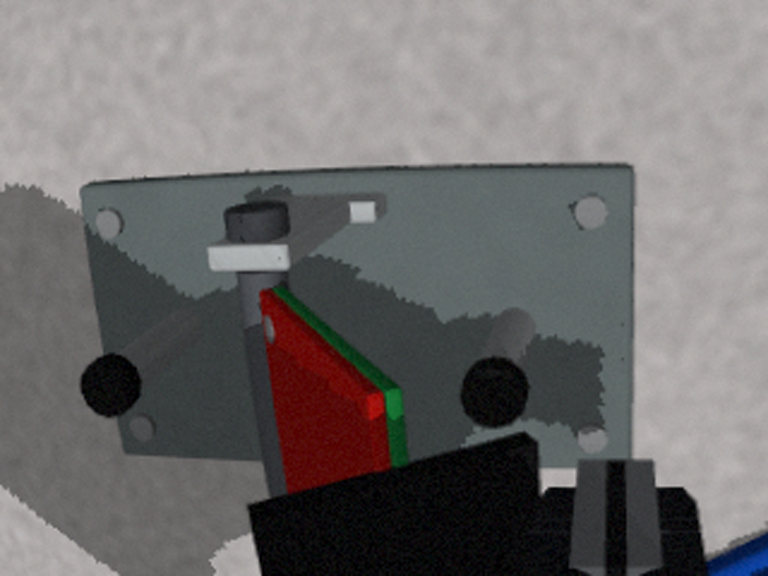

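```bash
python3 -c "
from h import *
s,R,t=stat()
for q in ((82,186),(633,164)): print('foot',mk(wz((q[0]+.5)/2.4-.5+60,(q[1]+.5)/2.4-.5+100,.01,s['tcp_pos'],R))*1e3)
ang((387,392),(262,291),s,R)
print('plate: top',wv(250,507,.017,s,R),'bottom',wv(526,433,.017,s,R),wv(537,448,.017,s,R))"
```

```text
t 16.15 tcp [0.5864 0.2864 0.0883] tip mk(mm) [80.1 -0.3 46.3] F [1.62 7.21 5.95] Fu,v,z [7.26 1.39 5.95] yaw 66.59
foot [-83.15236086  45.44339885 -55.        ]
foot [ 85.81508909  46.45207461 -55.        ]
free [46.4 30.  65.6] hinge [ 4.7 30.  10.9] theta 52.7
plate: top [27.00620625 17.         79.13223155] bottom [65.67475708 17.         51.81250793] [67.93795683 17.         57.41782668]
```

Force is up to 8 N because friction along the finger is resisting the plate sliding up. The foot is within 1–1.5 mm of its earlier reading. I relieve it by rising first, then continue more tangentially.

Emit:
drive_tool:
  rows: "0 0 0 0 0.0005 -0.0015 0; 0 0 0 0 0 -0.0015 0; 0 0 0 0 0 -0.0015 0; 0 0 0 0 -0.001 -0.0015 0; 0 0 0 0 -0.001 -0.0015 0; 0 0 0 0 -0.001 -0.0015 0; 0 0 0 0 0 0 0; 0 0 0 0 0 0 0; 0 0 0 0 0 0 0; 0 0 0 0 0 0 0"

```text
time: 17.15
tcp_pos: [0.5839, 0.2815, 0.0945]
ee_rot: [-0.0, 0.204, 0.979, -0.0]
force: [1.0, 0.8, 2.7]
opening: -0.0004
```

```bash
python3 -c "
from h import *
stat();wp('w16')"
```

```text
t 17.15 tcp [0.5839 0.2815 0.0945] tip mk(mm) [74.8 -0.1 52.5] F [1.02 0.82 2.71] Fu,v,z [ 1.16 -0.61  2.71] yaw 66.51
```

View pics/w16.png

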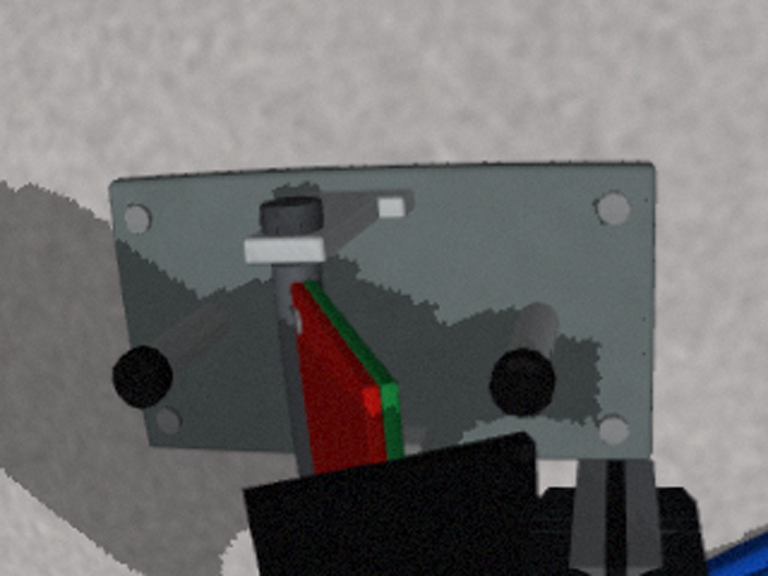

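Emit:
drive_tool:
  rows: "0 0 0 0 -0.0012 -0.0018 0; 0 0 0 0 -0.0018 -0.0018 0; 0 0 0 0 -0.0018 -0.0018 0; 0 0 0 0 -0.0018 -0.0016 0; 0 0 0 0 -0.0018 -0.0016 0; 0 0 0 0 -0.0018 -0.0014 0; 0 0 0 0 -0.0018 -0.0014 0; 0 0 0 0 0 -0.001 0; 0 0 0 0 0 0 0; 0 0 0 0 0 0 0"

```text
time: 18.2
tcp_pos: [0.5791, 0.2708, 0.1071]
ee_rot: [-0.0, 0.203, 0.979, -0.0]
force: [-0.2, 0.5, -0.4]
opening: 0.0003
```

```bash
python3 -c "
from h import *
stat();wp('w17')"
```

```text
t 18.2 tcp [0.5791 0.2708 0.1071] tip mk(mm) [63.   0.  65.1] F [-0.18  0.54 -0.37] Fu,v,z [ 0.42  0.38 -0.37] yaw 66.52
```

View pics/w17.png

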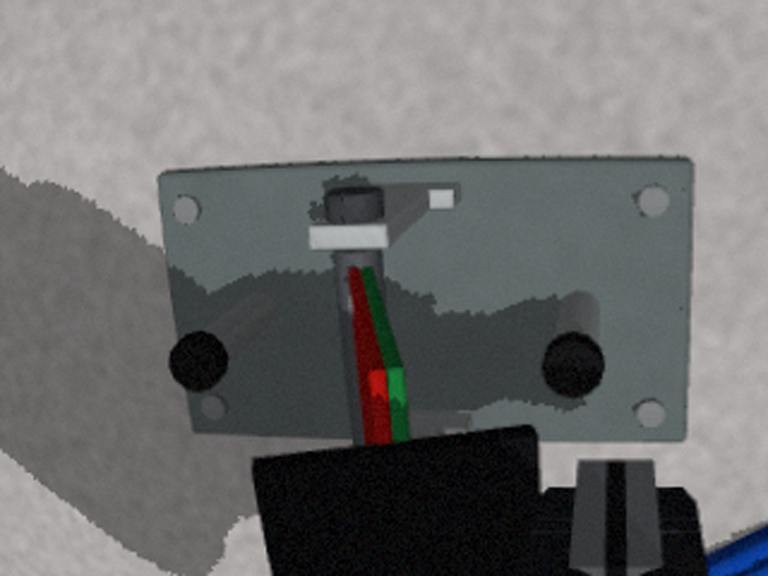

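Emit:
drive_tool:
  rows: "0 0 0 0 -0.002 -0.001 0; 0 0 0 0 -0.0025 -0.001 0; 0 0 0 0 -0.0025 -0.001 0; 0 0 0 0 -0.0025 -0.001 0; 0 0 0 0 -0.0025 -0.0005 0; 0 0 0 0 -0.0025 0 0; 0 0 0 0 -0.0025 0 0; 0 0 0 0 -0.0025 0 0; 0 0 0 0 -0.0025 0 0; 0 0 0 0 -0.001 0 0"

```text
time: 19.25
tcp_pos: [0.5697, 0.2488, 0.1112]
ee_rot: [-0.0, 0.204, 0.979, -0.0]
force: [0.9, 0.4, 0.8]
opening: -0.0
```

```bash
python3 -c "
from h import *
stat();wp('w18')"
```

```text
t 19.25 tcp [0.5697 0.2488 0.1112] tip mk(mm) [39.2 -0.1 69.2] F [0.9  0.41 0.77] Fu,v,z [ 0.73 -0.66  0.77] yaw 66.48
```

View pics/w18.png

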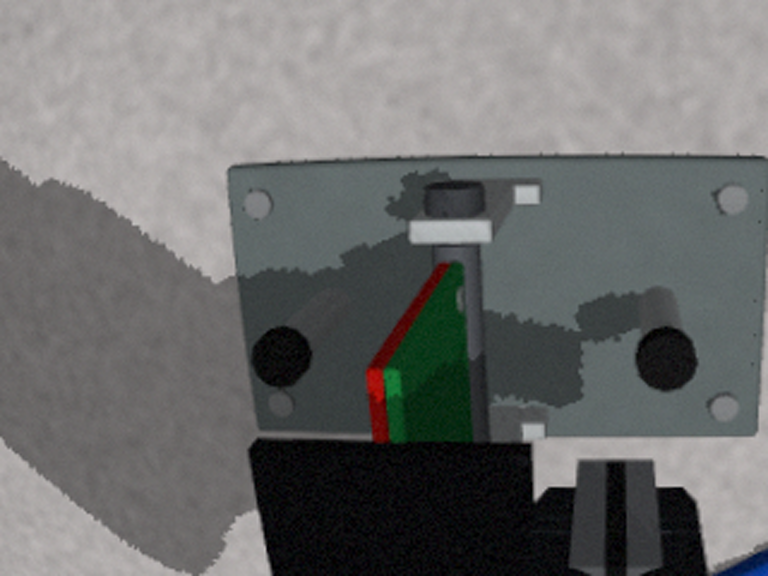

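Emit:
drive_tool:
  rows: "0 0 0 0 -0.003 0 0; 0 0 0 0 -0.003 0 0; 0 0 0 0 -0.003 0 0; 0 0 0 0 -0.003 0 0; 0 0 0 0 -0.003 0 0; 0 0 0 0 -0.003 0 0; 0 0 0 0 -0.003 0 0; 0 0 0 0 -0.003 0 0; 0 0 0 0 -0.003 0 0; 0 0 0 0 -0.003 0 0"

```text
time: 20.3
tcp_pos: [0.5579, 0.2219, 0.1116]
ee_rot: [-0.0, 0.203, 0.979, -0.0]
force: [-0.4, 0.1, -0.7]
opening: -0.0001
```

Emit:
drive_tool:
  rows: "0 0 0 0 -0.003 0 0; 0 0 0 0 -0.003 0 0; 0 0 0 0 -0.003 0 0; 0 0 0 0 -0.003 0 0; 0 0 0 0 -0.003 0 0; 0 0 0 0 -0.003 0 0; 0 0 0 0 -0.003 0 0; 0 0 0 0 -0.003 0 0; 0 0 0 0 -0.003 0 0; 0 0 0 0 0 0 0"

```text
time: 21.3
tcp_pos: [0.5472, 0.1968, 0.1117]
ee_rot: [-0.0, 0.204, 0.979, -0.0]
force: [0.2, -0.0, -0.4]
opening: 0.0004
```

```bash
python3 -c "
from h import *
stat();wp('w19')"
```

```text
t 21.3 tcp [0.5472 0.1968 0.1117] tip mk(mm) [-17.5  -0.2  69.7] F [ 0.23 -0.04 -0.44] Fu,v,z [ 0.05 -0.22 -0.44] yaw 66.49
```

View pics/w19.png

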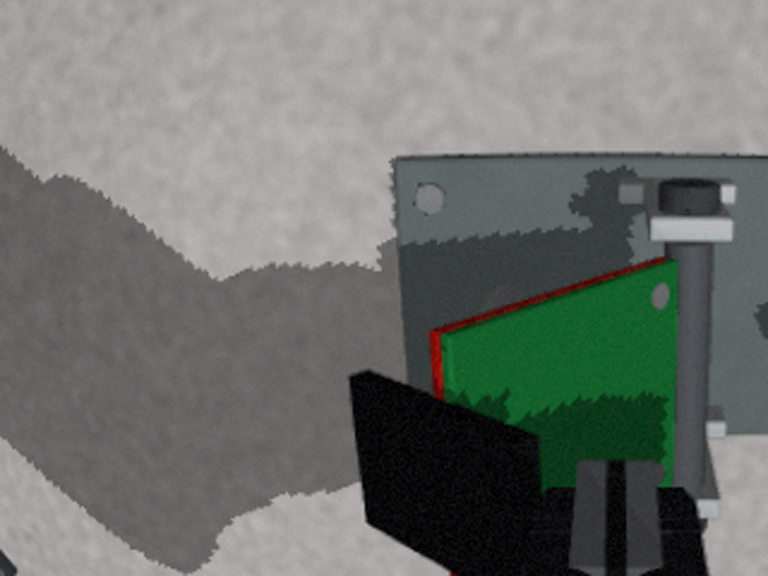

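At about 127°, green face showing, forces near zero. I keep pushing outward and start lowering.

Emit:
drive_tool:
  rows: "0 0 0 0 -0.003 0 0; 0 0 0 0 -0.003 0 0; 0 0 0 0 -0.003 0.001 0; 0 0 0 0 -0.003 0.002 0; 0 0 0 0 -0.003 0.002 0; 0 0 0 0 -0.003 0.002 0; 0 0 0 0 -0.003 0.003 0; 0 0 0 0 -0.003 0.003 0; 0 0 0 0 -0.003 0.003 0; 0 0 0 0 0 0 0"

```text
time: 22.35
tcp_pos: [0.5361, 0.172, 0.0951]
ee_rot: [-0.0, 0.204, 0.979, -0.0]
force: [-0.7, -0.5, -0.5]
opening: -0.0004
```

```bash
python3 -c "
from h import *
stat();wp('w20')"
```

```text
t 22.35 tcp [0.5361 0.172  0.0951] tip mk(mm) [-44.7   0.   53.1] F [-0.7  -0.54 -0.53] Fu,v,z [-0.77  0.43 -0.53] yaw 66.49
```

View pics/w20.png

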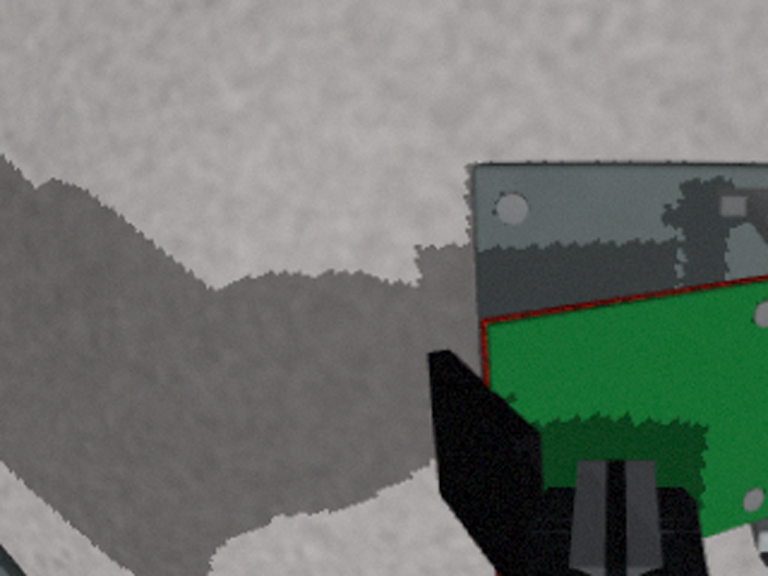

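Emit:
drive_tool:
  rows: "0 0 0 0 -0.002 0.002 0; 0 0 0 0 -0.002 0.003 0; 0 0 0 0 -0.002 0.003 0; 0 0 0 0 -0.002 0.003 0; 0 0 0 0 -0.002 0.003 0; 0 0 0 0 -0.002 0.003 0; 0 0 0 0 -0.0015 0.003 0; 0 0 0 0 -0.001 0.002 0; 0 0 0 0 -0.001 0 0; 0 0 0 0 0 0 0"

```text
time: 23.4
tcp_pos: [0.5303, 0.1583, 0.0737]
ee_rot: [0.0, 0.204, 0.979, -0.0]
force: [-0.2, 0.3, -0.3]
opening: 0.0001
```

```bash
python3 -c "
from h import *
stat();wp('w21')"
```

```text
t 23.4 tcp [0.5303 0.1583 0.0737] tip mk(mm) [-59.6  -0.1  31.7] F [-0.23  0.33 -0.28] Fu,v,z [ 0.21  0.35 -0.28] yaw 66.51
```

View pics/w21.png

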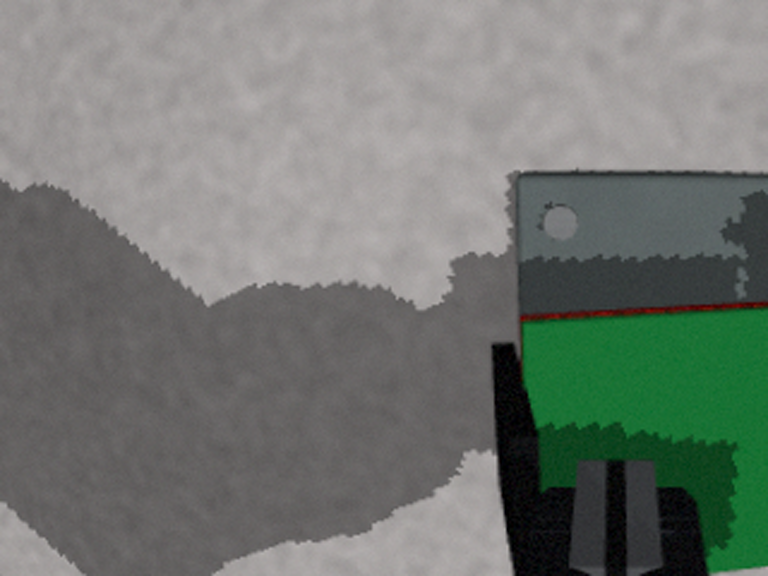

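At about 170°. I step off the plate and press down gently on the green face.

Emit:
drive_tool:
  rows: "0 0 0 0 0.003 0 0; 0 0 0 0 0 0.004 0; 0 0 0 0 0 0.005 0; 0 0 0 0 0 0.004 0; 0 0 0 0 0 0.003 0; 0 0 0 0 0 0.003 0; 0 0 0 0 0 0.002 0; 0 0 0 0 0 0.002 0; 0 0 0 0 0 0 0; 0 0 0 0 0 0 0"

```text
time: 24.45
tcp_pos: [0.5316, 0.1612, 0.0507]
ee_rot: [0.0, 0.203, 0.979, 0.0]
force: [-0.2, -0.3, -0.4]
opening: 0.0002
```

```bash
python3 -c "
from h import *
stat();wp('w22')"
```

```text
t 24.45 tcp [0.5316 0.1612 0.0507] tip mk(mm) [-56.4  -0.1   8.7] F [-0.18 -0.29 -0.36] Fu,v,z [-0.33  0.05 -0.36] yaw 66.52
```

View pics/w22.png

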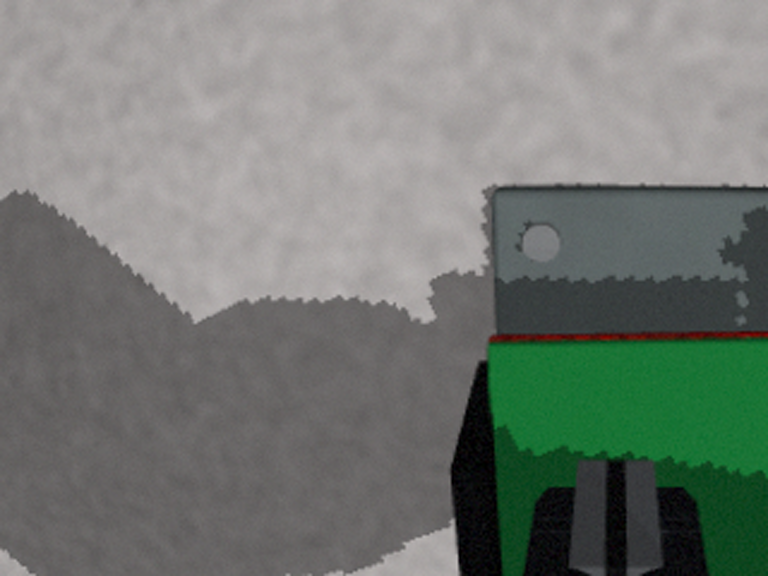

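Emit:
drive_tool:
  rows: "0 0 0 0 0 0.0015 0; 0 0 0 0 0 0.0015 0; 0 0 0 0 0 0.001 0; 0 0 0 0 0 0.001 0; 0 0 0 0 0 0.001 0; 0 0 0 0 0 0 0; 0 0 0 0 0 0 0; 0 0 0 0 0 0 0; 0 0 0 0 0 0 0; 0 0 0 0 0 0 0"

```text
time: 25.5
tcp_pos: [0.5318, 0.1612, 0.0465]
ee_rot: [0.0, 0.204, 0.979, 0.0]
force: [-8.1, -3.9, 21.2]
opening: -0.0002
```

```bash
python3 -c "
from h import *
stat()"
```

```text
t 25.5 tcp [0.5318 0.1612 0.0465] tip mk(mm) [-56.4  -0.3   4.5] F [-8.07 -3.88 21.18] Fu,v,z [-6.78  5.85 21.18] yaw 66.5
```

The blade is on the end stop (the force rose to 21 N). I lift off straight up.

Emit:
drive_tool:
  rows: "0 0 0 0 0 -0.002 0; 0 0 0 0 0 -0.005 0; 0 0 0 0 0 -0.015 0; 0 0 0 0 0 -0.03 0; 0 0 0 0 0 -0.03 0; 0 0 0 0 0 -0.03 0; 0 0 0 0 0 -0.02 0; 0 0 0 0 0 0 0; 0 0 0 0 0 0 0; 0 0 0 0 0 0 0"

```text
time: 26.5
tcp_pos: [0.5309, 0.161, 0.1758]
ee_rot: [-0.001, 0.203, 0.979, -0.0]
force: [-0.4, 0.4, 0.5]
opening: -0.0001
```

```bash
python3 -c "
from h import *
s,R,t=stat()
p,d=optics.camera('wrist'); save('w23',p)
sp('s23')
p,d=optics.camera('top'); save('t23',p)"
```

```text
t 26.5 tcp [0.5309 0.161  0.1758] tip mk(mm) [-56.9   0.4 133.8] F [-0.37  0.36  0.51] Fu,v,z [0.18 0.48 0.51] yaw 66.52
```

View pics/w23.png

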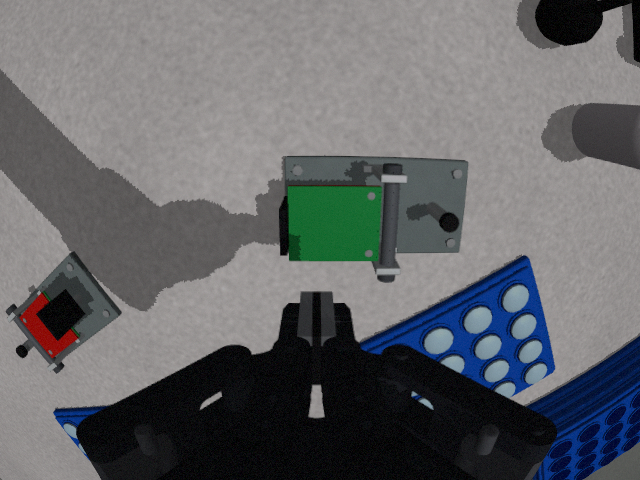

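View pics/s23.png

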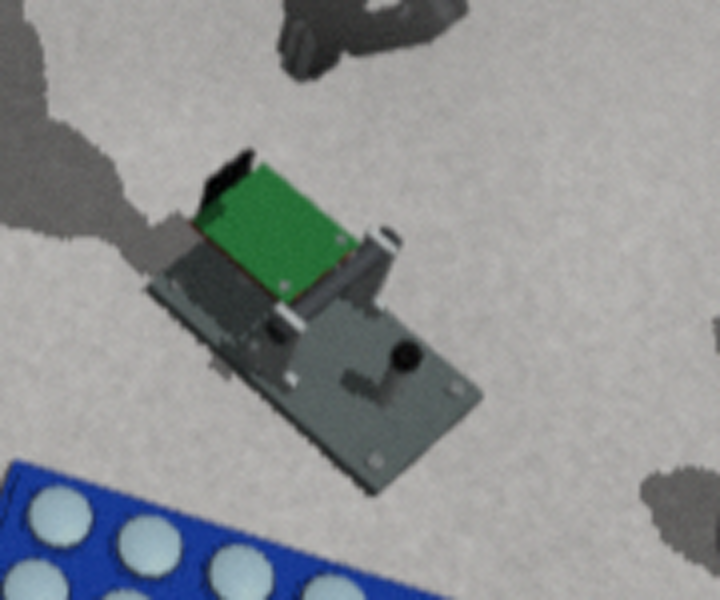

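View pics/t23.png

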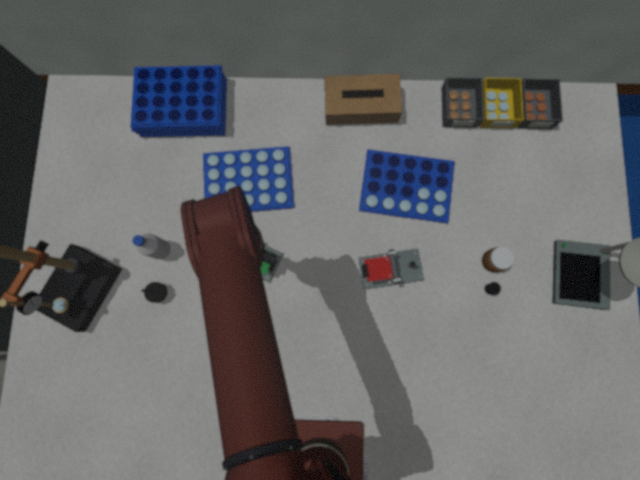

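The green face lies up with its plate at the left end, and the foot corners (378,492) and (150,288) match the earlier view. I check numerically for flatness and any stand shift.

```bash
python3 - <<'E'
from h import *
s,R,t=stat()
z=lambda u,v:((u-60+.5)*2.4-.5,(v-100+.5)*2.4-.5)
for f,h,v in [((288.5,186.5),(381,186.5),.03),((289.5,261),(382,260.5),-.03)]:
    a,b=wv(*z(*f),v,s,R),wv(*z(*h),v,s,R); print(a.round(1),b.round(1))
p0=np.load('scene0.npz')['p']; p1,_=optics.camera('scene')
g=lambda p:cv2.cvtColor(p,cv2.COLOR_RGB2GRAY).astype(np.float32)
# near part of the foot: corner patches
for (x,y) in [(433,312),(378,262),(402,240)]:
    tp=g(p0)[y-8:y+9,x-8:x+9]; sr=g(p1)[y-13:y+14,x-13:x+14]
    r=cv2.matchTemplate(cv2.resize(sr,None,fx=4,fy=4,interpolation=2),cv2.resize(tp,None,fx=4,fy=4,interpolation=2),cv2.TM_CCOEFF_NORMED); _,m,_,l=cv2.minMaxLoc(r); print((x,y),round(m,2),'shift px',(np.array(l)/4-5))
E
```

```text
t 26.65 tcp [0.531  0.161  0.1757] tip mk(mm) [-56.8   0.3 133.7] F [0.35 0.82 0.62] Fu,v,z [0.89 0.   0.62] yaw 66.52
[-76.8  30.    5.6] [-8.2 30.   3.2]
[-77.5 -30.    2.6] [ -3.9 -30.    1.6]
(433, 312) 1.0 shift px [0. 0.]
(378, 262) 0.81 shift px [0. 0.]
(402, 240) 0.35 shift px [ 5. -5.]
```

```bash
python3 -c "
from h import *
print(close_job())"
```

```text
the job is handed in; nothing more can be done
None
```

The full tray (the left one) is marked as passed: its marker's blade now lies flat on the far side of the hinge, green face up. I pushed it over with the shut fingertips, never pinching it, pressed it onto its end stop, lifted clear and handed the job in at about 27 s of the 51 s allowed.

**Last checks:**
- **Blade:** the wrist-camera rays put the two ends of the green face within 1 to 2.5 mm of level, which is about the calibration error.
- **Stand:** two corners of the foot show no shift between the first and last scene pictures. A third corner gave no usable match (0.35), which I put down to shading, so it says nothing either way. One wrist reading part-way was 1 to 1.5 mm off, but the final picture does not bear that out.
- **Everything else:** by eye in the last top view, the part-filled tray's marker is still red and the other items are where they were. The arm hides part of the full tray's area in that view.

**What disagreed or went less well:**
- **Fingertip position:** depth from two cameras put the closed fingertips about 40 mm shorter than `bot.nose_length` says. My first pass therefore missed the blade without touching it, and I used the measured position from then on.
- **Forces:** pushing forces reached about 8 N part-way, and the final press on the stop reached about 22 N in a single reading before I lifted off.

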